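# Dock three meters in an even row under the charging dock's cover

### The arm

A 6-joint arm with a two-finger parallel gripper is mounted at the origin on a cart in front of the work surface, level with it; the furniture and walls round the work are solid. World frame = base frame: x ahead of the robot, y to its left, z up, the work surface at z = 0. Lengths are in m, angles in rad, forces in N, time in s.
With the tool pointing down it reaches from about 0.275 to 0.775 m from the base axis. Payload 14.6 kg.
Tool frame: the origin (TCP) lies between the finger pads; the fingertips stand 19 mm ahead of it and the grasp point (between the pads) is the TCP (env.finger_overhang is the distance from the TCP to the fingertips, in m); z points along the fingers, y is the line along which they close (so a half turn about z gives the same grasp; the last joint's range is limited). The gripper opens to 85 mm and grips with 20 to 120 N. Pads are 22 mm wide; open, the fingers measure 114 mm over their backs; the gripper's body (76 mm by 85 mm) begins 54 mm behind the grasp point. The pads swing forward as they close: fully open they stand 13 mm farther back than shut.
Start: joints at [1, 0.263, -0.048, 1.259, 0, 1.415], TCP at [0.212, 0.48, 0.23] pointing down, gripper open.
Joint ranges: [-2.65, 2.65], [-0.89, 1.7], [-1.18, 1.37], [-2.13, 2.11], [-1.35, 1.29], [-3.14, 3.14]. Speed limits (rad/s): [1.89, 1.89, 2.57, 2.79, 3.14, 3.14].

### API

Orientations are given as a unit quaternion [w, x, y, z].
In Python, from cell import sense, viewer, order, env gives the robot as it stands.
- The arm moves only by the tool carry_out, never from a script. Its argument "rows" is text: rows parted by semicolons, each of 7 numbers parted by spaces: the turn, a rotation vector about the world's x, y, z normalised to -1 to 1, where 1 is 60 degrees, then the shift along the world's x, y, z normalised to -1 to 1, where 1 is 0.5 m, then the gripper command: -1 is fully open, 1 is shut, values between are in proportion. In form: wx wy wz x y z gripper; .... A call has 1 to 8 rows; each row is the pose to reach, as a shift and turn from the pose commanded when the call began; what a row does not reach only later rows make up. A row lasts 1/8 s, in which the tool goes at most 62.5 mm and 10.7 degrees, less where a joint would pass 70% of its speed; a pose out of reach is approached as far as the arm can. A call with a number of a shift or a turn outside -1 to 1 is refused whole. A call with a gripper value outside its range is refused whole. The fingers move at their own pace and stop on an object; "force" is the grip in N (left out, the last holds). Time passes only in rows, so rows that repeat a pose let the fingers close. It gives the time, the measured TCP pose, the force, the opening and the grip force at its end, in the units of the state.
- sense(): the state, without advancing time (a new reading comes with each control period).
- viewer.camera(name): name is "scene" or "top"; returns the picture (480x640x3 uint8, red, green, blue); there is no depth.
- viewer.camera_info(name): a dict with "mtx" (3x3 intrinsics, pixels), "rvec" (rotation vector, rad) and "tvec" (3), from world to camera coordinates, as OpenCV has them. Camera axes: x right, y down, z forward; pixel columns grow to the right and rows downward; lengths in m; the calibration is good to about 2 mm. A picture is of the moment at which its call begins. camera_info takes no time and is no camera call.
- order.job_done(): hands the job in; it is judged then, once.
Trained networks look in the newest picture that a camera, given by its name, has taken for a name from the list of things; names that differ only in an ending like _2 or _b are one class to them, and where a whole thing is asked for, a point or a joint stands for the part that bears it (a point fixed in the world has none). Each returns a list of dicts, best first, with "p" (0 to 1); they miss things now and then, are a little off and sometimes report something else, mostly with a low value. They report only what shows in the picture. A call takes as long as a camera call.
- viewer.search_frame(camera, label): "box" ([centre column, centre row, width, height] in pixels, round what is visible of it).
The state is a dict: "t": time; "joint_positions": joint angles; "joint_vel": joint speeds; "effort": joint torques, N m; "position": TCP position; "tool_rot": TCP orientation; "wrist_force": force on the tool from outside, world axes, zero at the start; "torque": the same for the moment, N m; "finger_gap": finger opening in m; "finger_force": force on a finger pad.
Only numpy, scipy, OpenCV 4.12 (cv2) and the standard library are available. Lean on these libraries where they do the work, as an engineer would, in place of code of your own. Each camera call takes 0.05 s, during which the arm holds its last target. There are 200 camera calls.

### The job

Slide the three handheld meters over the table, without lifting them, into the charging dock so that they lie in a neat, even, square row: one in line with each pair of brass contacts (and the black mark above it on the clear cover), its end right up against the rail. Only when all three are in place, push the dock's switch lever fully over, away from the robot, to turn the charger on. Leave the lens cap and the gear on the table where they are.

Things in the scene. Friction and masses are not known exactly. Their poses are not given: they have to be found in the camera images.
- meter_a_mid (a point): centre, half-way up (13.5 mm above the table), of one of three identical dark grey handheld meters: flat oblong 112 mm long (x), 58 mm wide (y; long sides gripped at 52 to 58 mm), 27 mm high, 0.15 to 0.31 kg, lying loose, display up, its top end (+x) roughly towards the dock. Slides with ordinary friction
- meter_b_mid (a point): centre, half-way up (13.5 mm above the table), of one of three identical dark grey handheld meters: flat oblong 112 mm long (x), 58 mm wide (y; long sides gripped at 52 to 58 mm), 27 mm high, 0.15 to 0.31 kg, lying loose, display up, its top end (+x) roughly towards the dock. Slides with ordinary friction
- meter_c_mid (a point): centre, half-way up (13.5 mm above the table), of one of three identical dark grey handheld meters: flat oblong 112 mm long (x), 58 mm wide (y; long sides gripped at 52 to 58 mm), 27 mm high, 0.15 to 0.31 kg, lying loose, display up, its top end (+x) roughly towards the dock. Slides with ordinary friction
- bay_near (a point): nearest the robot of the dock's three bays: the point midway between its two brass contacts, on the back rail's front face, 13.5 mm above the table. x points squarely into the rail (roughly world +y), y along the rail towards the robot. A docked meter's centre is at x = -56 mm here. Bay centres are 80 mm apart (meters then stand 22 mm apart)
- bay_middle (a point): middle of the dock's three bays: the point midway between its two brass contacts, on the back rail's front face, 13.5 mm above the table. x points squarely into the rail (roughly world +y), y along the rail towards the robot. A docked meter's centre is at x = -56 mm here. Bay centres are 80 mm apart (meters then stand 22 mm apart)
- bay_far (a point): farthest from the robot of the dock's three bays: the point midway between its two brass contacts, on the back rail's front face, 13.5 mm above the table. x points squarely into the rail (roughly world +y), y along the rail towards the robot. A docked meter's centre is at x = -56 mm here. Bay centres are 80 mm apart (meters then stand 22 mm apart)
- dock: charging dock, fixed to the table: black rail 296 mm wide, 66 mm high, holding a flat clear cover. Its open mouth faces the robot's right. Origin on the table, middle of the rail's front face; x into the rail, y towards the robot. Thin cheeks carry the cover's ends (inner faces y = +-140 mm, from the rail to x = -85 mm). No floor, no walls between bays
- cover_edge (a point): middle of the mouth edge of the dock's clear cover, 126 mm out from the rail's front face. The cover is 6 mm thick (underside 60 mm, top 66 mm above the table) and 296 mm wide. A docked meter's outer end lies 14 mm behind this edge, so only fingers leaning in under the cover reach it. A black line on the cover marks each bay's middle
- switch_tip (a point): centre of the 26 mm black ball on the switch lever, on the power box behind the rail (28 mm high plus a 25 mm base). Pivot at x = 55 mm, y = 0 of the dock's frame, 50 mm above the table; 70 mm from pivot to ball centre. Off, it leans 0.5 rad towards the robot (ball 111 mm up, 34 mm nearer than the pivot); on, 0.5 rad away. Swings in the dock's y-z plane
- switch (a joint): the switch lever's angle, rad: 0 off (leaning to the dock's +y, towards the robot), 1.0 fully on (leaning away from the robot). Light friction (under 2 N at the ball), no spring; it stays where it is left
- lens_cap: bystander: black lens cap, 39 mm across, 9 mm high, lying loose among the meters; origin at the centre of its underside
- gear: bystander: metal gear, 50 mm across, 16 mm high, lying loose among the meters; origin at the centre of its underside

How it is judged:
On the way, in this order (a step that is already met when the one before it is completed fails the run):
1. all three meters lie in the dock in an even row, one on each pair of contacts, against the rail, with the switch not yet on (((x of meter_a_mid in the frame of bay_near between -0.062 and -0.05 m and y of meter_a_mid in the frame of bay_near between -0.01 and 0.01 m) or (x of meter_b_mid in the frame of bay_near between -0.062 and -0.05 m and y of meter_b_mid in the frame of bay_near between -0.01 and 0.01 m) or (x of meter_c_mid in the frame of bay_near between -0.062 and -0.05 m and y of meter_c_mid in the frame of bay_near between -0.01 and 0.01 m)) and ((x of meter_a_mid in the frame of bay_middle between -0.062 and -0.05 m and y of meter_a_mid in the frame of bay_middle between -0.01 and 0.01 m) or (x of meter_b_mid in the frame of bay_middle between -0.062 and -0.05 m and y of meter_b_mid in the frame of bay_middle between -0.01 and 0.01 m) or (x of meter_c_mid in the frame of bay_middle between -0.062 and -0.05 m and y of meter_c_mid in the frame of bay_middle between -0.01 and 0.01 m)) and ((x of meter_a_mid in the frame of bay_far between -0.062 and -0.05 m and y of meter_a_mid in the frame of bay_far between -0.01 and 0.01 m) or (x of meter_b_mid in the frame of bay_far between -0.062 and -0.05 m and y of meter_b_mid in the frame of bay_far between -0.01 and 0.01 m) or (x of meter_c_mid in the frame of bay_far between -0.062 and -0.05 m and y of meter_c_mid in the frame of bay_far between -0.01 and 0.01 m)) and angle between the x axis of each of meter_a_mid, meter_b_mid, meter_c_mid and the x axis of bay_middle, either way round below 0.1 rad and height (world z) of each of meter_a_mid, meter_b_mid, meter_c_mid below 0.02 m and value of joint switch below 0.5 rad), for 0.2 s.
2. the switch lever is pushed fully over (value of joint switch above 0.85 rad), for 0.2 s.
At the end, for the whole second after the job is handed in: Each of the three bays holds a meter lying flat on the table, centred within 10 mm sideways on the bay's contacts, its end within about 6 mm of the rail and squared to the dock within 0.1 rad; the switch lever stands at 0.85 rad or more (1.0 is fully on); the meters are at rest (((x of meter_a_mid in the frame of bay_near between -0.062 and -0.05 m and y of meter_a_mid in the frame of bay_near between -0.01 and 0.01 m) or (x of meter_b_mid in the frame of bay_near between -0.062 and -0.05 m and y of meter_b_mid in the frame of bay_near between -0.01 and 0.01 m) or (x of meter_c_mid in the frame of bay_near between -0.062 and -0.05 m and y of meter_c_mid in the frame of bay_near between -0.01 and 0.01 m)) and ((x of meter_a_mid in the frame of bay_middle between -0.062 and -0.05 m and y of meter_a_mid in the frame of bay_middle between -0.01 and 0.01 m) or (x of meter_b_mid in the frame of bay_middle between -0.062 and -0.05 m and y of meter_b_mid in the frame of bay_middle between -0.01 and 0.01 m) or (x of meter_c_mid in the frame of bay_middle between -0.062 and -0.05 m and y of meter_c_mid in the frame of bay_middle between -0.01 and 0.01 m)) and ((x of meter_a_mid in the frame of bay_far between -0.062 and -0.05 m and y of meter_a_mid in the frame of bay_far between -0.01 and 0.01 m) or (x of meter_b_mid in the frame of bay_far between -0.062 and -0.05 m and y of meter_b_mid in the frame of bay_far between -0.01 and 0.01 m) or (x of meter_c_mid in the frame of bay_far between -0.062 and -0.05 m and y of meter_c_mid in the frame of bay_far between -0.01 and 0.01 m)) and angle between the x axis of each of meter_a_mid, meter_b_mid, meter_c_mid and the x axis of bay_middle, either way round below 0.1 rad and height (world z) of each of meter_a_mid, meter_b_mid, meter_c_mid below 0.02 m and value of joint switch above 0.85 rad and linear speed of each of meter_a, meter_b, meter_c below 0.02 m/s); the robot touches nothing.
It fails at once if a meter is lifted or tipped so that its centre rises more than 16 mm (height (world z) of any of meter_a_mid, meter_b_mid, meter_c_mid above 0.03 m).
It fails at once if the lens cap or the gear is moved more than 30 mm (distance of any of lens_cap, gear from where it was at the start of the episode above 0.03 m).
It also fails if it takes over 72 s, if anything falls off the work surface, if the arm or the gripper's body presses on something with over 40 N, if the wrist force passes 120 N, or if a joint passes its speed limit or range.

## Working session

There is one attempt and no reset: what is moved stays moved. The work goes in short steps, Python scripts to look and compute and a tool call to move; the robot and the scene stay as the last step left them, time stands still between calls to the robot, and variables do not carry over. Pictures are saved under pics/ and viewed, at most 10 in all, crops included, and the job is handed in when it is done.

Besides the shell and the picture viewer there is one more tool, called after "Emit:" as name(argument=value, ...), one argument or row to a line, values as JSON. carry_out: Moves the arm, as the interface text tells. Scaled input: -1 to 1 covers 0.5 m each way for a shift and 60 degrees each way for a turn. Its arguments: {"type":"object","properties":{"rows":{"type":"string"},"force":{"type":"number"}},"required":["rows"]}

```bash
ls; mkdir -p pics; python3 - <<'E'
from cell import sense, viewer, order, env
import cv2
for c in ("scene","top"):
    im=viewer.camera(c); cv2.imwrite(f"pics/{c}0.png",im[:,:,::-1])
    print(c,viewer.camera_info(c))
    for l in ("meter_a_mid","lens_cap","gear","switch_tip","dock"):
        print(l,[(round(d["p"],2),[round(float(v)) for v in d["box"]]) for d in viewer.search_frame(c,l)][:5])
print(sense(), env.finger_overhang)
E
```

```text
pics
scene {'mtx': array([[562.82949442,   0.        , 320.04441259],
       [  0.        , 562.82949442, 246.64736117],
       [  0.        ,   0.        ,   1.        ]]), 'rvec': array([ 1.86229348, -1.07188975,  0.6444857 ]), 'tvec': array([-0.28558829,  0.31485178,  0.70803562])}
meter_a_mid [(0.63, [371, 285, 55, 36])]
lens_cap [(0.74, [423, 380, 20, 23])]
gear [(0.91, [463, 299, 28, 22])]
switch_tip [(0.77, [218, 228, 15, 21]), (0.64, [264, 268, 132, 108])]
dock [(0.77, [266, 266, 133, 108]), (0.42, [219, 234, 14, 23])]
top {'mtx': array([[553.64279709,   0.        , 324.34067718],
       [  0.        , 553.64279709, 239.20260559],
       [  0.        ,   0.        ,   1.        ]]), 'rvec': array([ 2.21403736, -2.17880615,  0.10706882]), 'tvec': array([-0.07138191,  0.54888187,  1.20486294])}
meter_a_mid [(0.95, [340, 212, 50, 30]), (0.53, [240, 245, 103, 143])]
lens_cap [(0.81, [422, 307, 20, 19])]
gear [(0.69, [420, 195, 24, 25])]
switch_tip [(0.71, [197, 259, 11, 20]), (0.3, [339, 297, 51, 33])]
dock [(0.83, [242, 245, 104, 140])]
{'t': 0.6, 'joint_positions': array([ 9.99715260e-01,  2.63078756e-01, -4.83194843e-02,  1.25941384e+00,
       -1.72417717e-05,  1.41552619e+00]), 'joint_vel': array([0.00042881, 0.00121776, 0.00258651, 0.00141403, 0.00034299,
       0.00019415]), 'effort': array([-6.36237583e-04, -6.37187219e+01,  3.84679198e+01,  9.95454466e-04,
       -2.24575780e-05,  2.08862048e-07]), 'position': array([0.21205137, 0.48025417, 0.22968214]), 'tool_rot': array([ 5.26024867e-06,  2.06410926e-01,  9.78465395e-01, -1.04259049e-05]), 'wrist_force': array([-0.42761522,  0.68282104, -0.46313357]), 'torque': array([-0.04817229, -0.02038962,  0.01031319]), 'finger_force': 0.0, 'finger_gap': 0.08570135969153671} 0.019
```

View pics/top0.png

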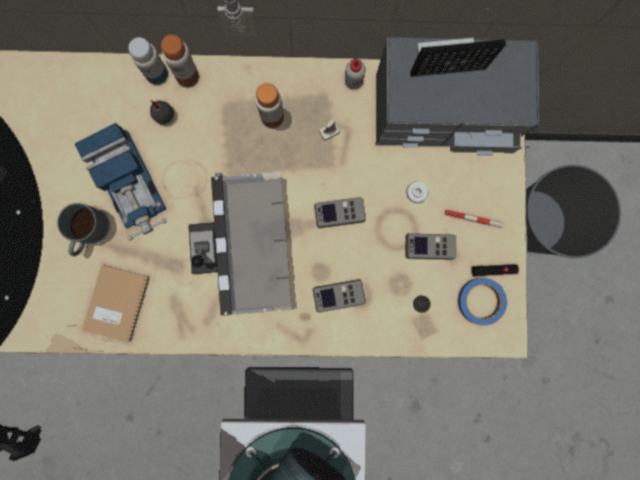

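View pics/scene0.png

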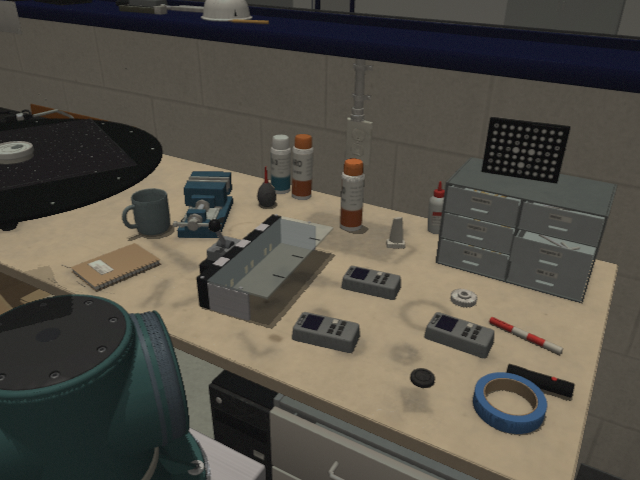

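The top view shows meters near (340,212), (431,246) and (339,296). The dock is around (250,245), rotated a few degrees, with its mouth to the right. The gear is at (418,191) and the lens cap at (422,303). Next I'll enlarge this area and segment the meters.

```bash
cat > h.py <<'E'
import numpy as np, cv2
from cell import sense, viewer, order, env
def cam(n):
    c=viewer.camera_info(n); R=cv2.Rodrigues(c["rvec"])[0]; return c["mtx"],R,c["tvec"],c["rvec"]
def ray(n,uv,z):
    K,R,t,_=cam(n); d=R.T@np.linalg.solve(K,np.c_[np.atleast_2d(uv),np.ones(len(np.atleast_2d(uv)))].T)
    o=-R.T@t; return (o[:,None]+d*((z-o[2])/d[2])).T
def proj(n,P):
    K,R,t,rv=cam(n); return cv2.projectPoints(np.atleast_2d(np.array(P,float)),rv,t,K,None)[0][:,0]
E
python3 - <<'E'
from h import *
im=cv2.imread("pics/top0.png")
cv2.imwrite("pics/crop.png",cv2.resize(im[165:325,185:465],(784,448),interpolation=cv2.INTER_CUBIC))
hsv=cv2.cvtColor(im,cv2.COLOR_BGR2HSV); 
for (u,v) in ((340,212),(431,246),(339,296)):
    m=np.zeros(im.shape[:2],np.uint8); s=hsv[v-25:v+25,u-35:u+35]
    m[v-25:v+25,u-35:u+35]=((s[:,:,2]<150)&((s[:,:,1]<75)|(s[:,:,2]<70)))*255
    m=cv2.morphologyEx(m,cv2.MORPH_CLOSE,np.ones((5,5)));n,l,st,_=cv2.connectedComponentsWithStats(m)
    k=1+np.argmax(st[1:,4]); ys,xs=np.where(l==k)
    P=ray("top",np.c_[xs,ys],0.022)[:,:2].astype(np.float32)
    r=cv2.minAreaRect(P); print(len(xs),r, P.mean(0), cv2.PCACompute(P,None)[1][0])
print(ray("top",[[418,192],[422,303]],0.01))
print("cam",[-cam(n)[1].T@cam(n)[2] for n in("top","scene")])
E
```

```text
1316 ((0.6100253462791443, -0.09550272673368454), (0.05899643898010254, 0.11177888512611389), 8.6231050491333) [ 0.6099537  -0.09528855] [-0.15363173  0.9881281 ]
1340 ((0.5378661155700684, -0.29756757616996765), (0.11629322171211243, 0.058269087225198746), 89.25462341308594) [ 0.53792334 -0.2975173 ] [0.01489027 0.9998892 ]
1358 ((0.4266584515571594, -0.09677831083536148), (0.058716822415590286, 0.11400897800922394), 10.744121551513672) [ 0.42658883 -0.09619716] [-0.17658955  0.98428464]
[[ 0.66111952 -0.27263329  0.01      ]
 [ 0.41214074 -0.28228442  0.01      ]]
cam [array([ 0.46110216, -0.03258244,  1.24273271]), array([-0.2652611 , -0.47061013,  0.62463543])]
```

View pics/crop.png

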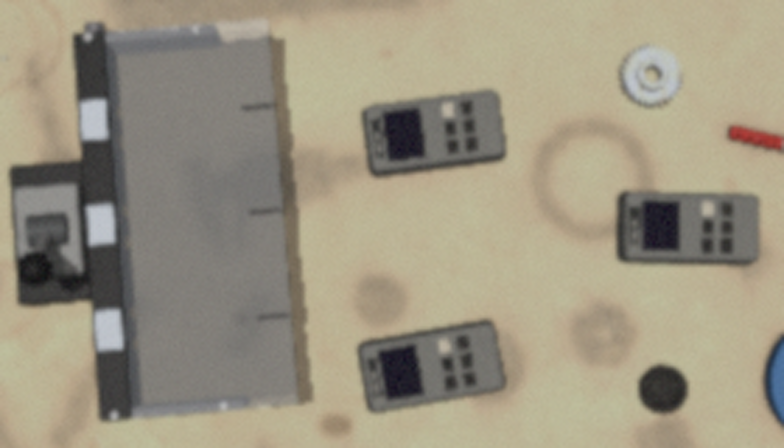

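The crop shows the cover marks at roughly (258,106), (265,211) and (273,316), and the mouth edge from (272,38) to (298,403). The rail's front edge runs from (105,30) to (130,410), and the lever ball is at (36,267). I'll fit the dock pose to these and check it with an overlay.

```bash
python3 - <<'E'
from h import *
from scipy.optimize import least_squares
im=cv2.imread("pics/top0.png"); g=cv2.cvtColor(im,cv2.COLOR_BGR2GRAY).astype(float)
# mark centroids: row of darkest, in columns of mark
q=lambda u,v:(185+u/2.8-.3,165+v/2.8-.3)
marks=[]
for (u,v) in ((258,106),(264,211),(273,316)):
    a,b=q(u,v); a=int(round(a)); b=int(round(b))
    s=g[b-5:b+6,a-4:a+4]; w=np.clip(np.median(s)-8-s,0,None); yy,xx=np.mgrid[b-5:b+6,a-4:a+4]
    marks.append(((w*xx).sum()/w.sum(),(w*yy).sum()/w.sum()))
marks=ray("top",marks,.066)[:,:2]; edge=ray("top",[q(272,38),q(298,403)],.066)[:,:2]; rail=ray("top",[q(105,30),q(131,410)],.066)[:,:2]
print("marks",marks,np.diff(marks,axis=0),"edge",edge,"rail",rail)
ball=ray("top",q(36,267),.111)[0]; print("ball",ball)
def loc(p,P): 
    c,s=np.cos(p[2]),np.sin(p[2]); d=P-p[:2]; return np.c_[d@[c,s],d@[-s,c]]  # y = left of x; x~+y world => y ~ -x world (toward robot)
f=lambda p:np.r_[loc(p,marks)[:,1]-[-.08,0,.08],(loc(p,edge)[:,0]+.126),loc(p,rail)[:,0]]
r=least_squares(f,[.5,.1,1.6]); p=r.x; print("dock",p,np.degrees(p[2]),f(p)*1e3)
print("ball in dock",loc(p,ball[None,:2]))
c,s=np.cos(p[2]),np.sin(p[2]); W=lambda x,y,z=0:[p[0]+c*x-s*y,p[1]+s*x+c*y,z]
for y in (.08,0,-.08): print("bay",W(0,y),"docked",W(-.056,y))
big=[]
for n in("top","scene"):
    I=cv2.resize(cv2.imread(f"pics/{n}0.png"),None,fx=3,fy=3,interpolation=cv2.INTER_CUBIC)
    for L in ([W(0,-.148,.066),W(-.126,-.148,.066),W(-.126,.148,.066),W(0,.148,.066),W(0,-.148,.066)],*[[W(-.126,y,.066),W(-.07,y,.066)] for y in(-.08,0,.08)],[W(.055,.034,.111),W(.055,0,.05)]):
        cv2.polylines(I,[np.int32(proj(n,L)*3+1)],False,(0,0,255),1)
    for (x,y,a) in((.61,-.0955,8.7),(.538,-.2975,-.8),(.4267,-.0965,10.3)):
        t=np.radians(90+a); R=np.array([[np.cos(t),-np.sin(t)],[np.sin(t),np.cos(t)]])
        L=[np.r_[R@[i*.056,j*.029]+[x,y],.027] for i,j in((1,1),(1,-1),(-1,-1),(-1,1),(1,1))]
        cv2.polylines(I,[np.int32(proj(n,L)*3+1)],False,(0,255,0),1)
    big.append(I[480:960,560:1360] if n=="top" else I[600:1120,580:1500])
A=big[0];B=cv2.resize(big[1],(800,452)); cv2.imwrite("pics/ov.png",cv2.resize(np.vstack([A,B]),(510,594)))
cv2.imwrite("pics/ovA.png",A);cv2.imwrite("pics/ovB.png",B)
E
```

```text
marks [[0.62309655 0.04206446]
 [0.54321816 0.03643952]
 [0.46371953 0.02829655]] [[-0.07987839 -0.00562494]
 [-0.07949863 -0.00814297]] edge [[0.67611219 0.03167627]
 [0.39866932 0.0063903 ]] rail [[0.67976306 0.15916658]
 [0.39172225 0.13154782]]
ball [0.49652252 0.19676037 0.111     ]
dock [0.53309209 0.14514537 1.66411742] 95.34690484398747 [-0.00715818  0.04782102 -0.04066284 -0.30279397  0.3749662   0.2925647
 -0.36473694]
ball in dock [[0.05479817 0.03160067]]
bay [np.float64(0.4534401885818661), np.float64(0.13769051457111206), 0] docked [np.float64(0.45865858780515345), np.float64(0.08193418479998746), 0]
bay [np.float64(0.5330920882549012), np.float64(0.14514537060437968), 0] docked [np.float64(0.5383104874781885), np.float64(0.08938904083325509), 0]
bay [np.float64(0.6127439879279363), np.float64(0.1526002266376473), 0] docked [np.float64(0.6179623871512236), np.float64(0.09684389686652273), 0]
```

View pics/ovA.png

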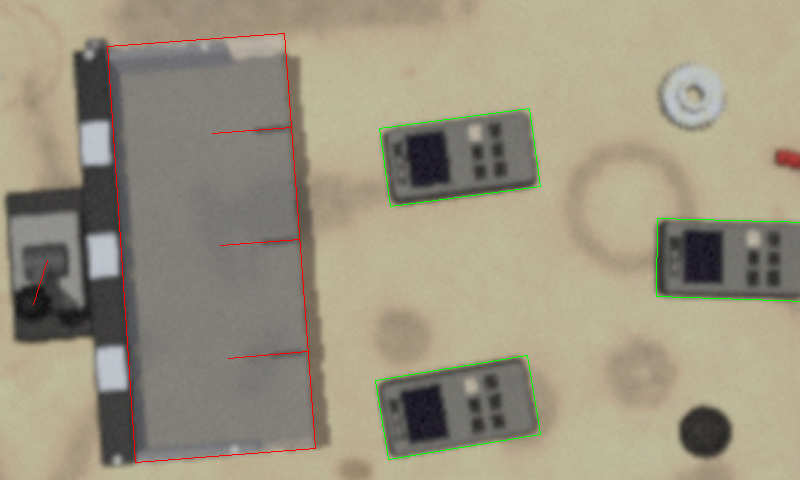

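View pics/ovB.png

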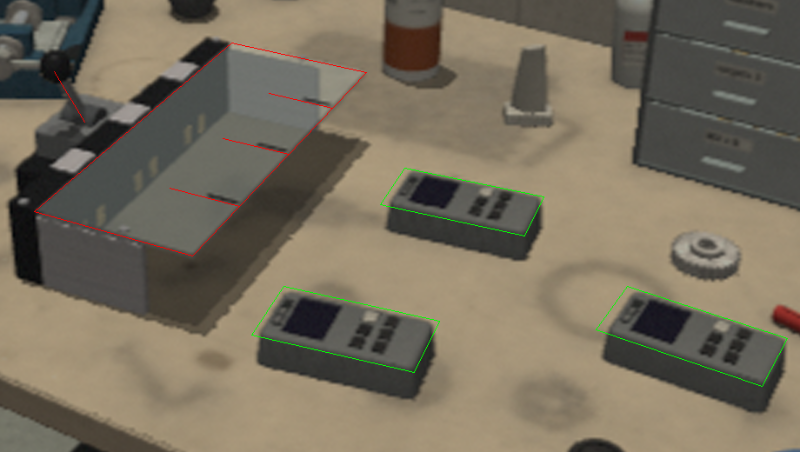

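The overlay matches the image in both views: the dock outline, cover marks and lever fit to under 1 mm, and the meter outlines sit on the meters. The dock heading is 95.35°. I'll grip each meter's sides at its outer end with the tool leaning 50°, and slide it into its bay.

```bash
cat >> h.py <<'E'
from scipy.spatial.transform import Rotation as Ro
def Rt(h,tilt):
    h,t=np.radians([h,tilt]); z=np.array([np.sin(t)*np.cos(h),np.sin(t)*np.sin(h),-np.cos(t)]); y=np.array([np.sin(h),-np.cos(h),0])
    return np.c_[np.cross(y,z),y,z]
def go(*T):  # targets (x,y,z,heading,tilt)
    s=sense(); q=s["tool_rot"]; R0=Ro.from_quat([q[1],q[2],q[3],q[0]]).as_matrix()
    for x,y,z,h,t in T:
        w=Ro.from_matrix(Rt(h,t)@R0.T).as_rotvec()/np.radians(60); d=(np.array([x,y,z])-s["position"])/.5
        print(*np.round(np.r_[w,d],4))
P0=np.array([.5331,.1451]); H=95.35
def W(x,y):
    c,s=np.cos(np.radians(H)),np.sin(np.radians(H)); return P0+[c*x-s*y,s*x+c*y]
def st():
    s=sense();q=s["tool_rot"];R=Ro.from_quat([q[1],q[2],q[3],q[0]]).as_matrix();z=R[:,2]
    d=s["position"][:2]-P0;c,sn=np.cos(np.radians(H)),np.sin(np.radians(H))
    print("t",round(s["t"],2),"pos",s["position"].round(4),"dock",np.round([d@[c,sn],d@[-sn,c]],4),"head",np.degrees(np.arctan2(-R[0,1]*-1,-R[1,1])).round(1),"tilt",np.degrees(np.arccos(-z[2])).round(1),"F",s["wrist_force"].round(1),"gap",round(s["finger_gap"],4),"q",s["joint_positions"].round(2))
E
python3 - <<'E'
from h import *
st(); go((.4,.1,.25,120,0),(.537,-.351,.15,89.2,50),(.537,-.351,.024,89.2,50))
E
```

```text
t 0.6 pos [0.2121 0.4803 0.2297] dock [0.3636 0.2884] head 156.2 tilt 0.0 F [-0.4  0.7 -0.5] gap 0.0857 q [ 1.    0.26 -0.05  1.26 -0.    1.42]
0.0 -0.0 -0.6029 0.3759 -0.7605 0.0406
0.7406 0.4752 -1.0413 0.6499 -1.6625 -0.1594
0.7406 0.4752 -1.0413 0.6499 -1.6625 -0.4114
```

Emit:
carry_out(
  rows="0 0 -0.3 0.19 -0.38 0.04 -1;0 0 -0.6 0.376 -0.76 0.04 -1;0 0 -0.6 0.376 -0.76 0.04 -1;0 0 -0.6 0.376 -0.76 0.04 -1;0 0 -0.6 0.376 -0.76 0.04 -1;0 0 -0.6 0.376 -0.76 0.04 -1;0 0 -0.6 0.45 -0.96 0.04 -1;0 0 -0.6 0.45 -0.96 0.04 -1",
  force=30,
)

```text
t: 1.6
position: [0.4259, 0.0268, 0.2496]
tool_rot: [0.0, 0.499, 0.867, 0.0]
wrist_force: [1.1, 2.1, -0.1]
finger_gap: 0.0856
finger_force: 0.0
```

```bash
python3 - <<'E'
from h import *
st(); go((.537,-.351,.2,89.2,50))
E
```

```text
t 1.6 pos [0.4259 0.0268 0.2496] dock [-0.1078  0.1178] head 120.2 tilt 0.0 F [ 1.1  2.1 -0.1] gap 0.0856 q [-0.13  0.09 -0.22  1.26  0.    0.92]
0.8157 0.2144 -0.4823 0.2223 -0.7556 -0.0991
```

Emit:
carry_out(
  rows="0.816 0.214 -0.482 0.222 -0.756 -0.1 -1;0.816 0.214 -0.482 0.222 -0.756 -0.1 -1;0.816 0.214 -0.482 0.222 -0.756 -0.1 -1;0.816 0.214 -0.482 0.222 -0.756 -0.1 -1;0.816 0.214 -0.482 0.222 -0.756 -0.1 -1;0.816 0.214 -0.482 0.222 -0.756 -0.1 -1;0.816 0.214 -0.482 0.222 -0.756 -0.1 -1;0.816 0.214 -0.482 0.222 -0.756 -0.1 -1",
)

```text
t: 2.6
position: [0.5262, -0.3372, 0.1816]
tool_rot: [-0.287, 0.651, 0.635, 0.301]
wrist_force: [-0.6, 0.4, 0.5]
finger_gap: 0.0851
finger_force: 0.0
```

```bash
python3 - <<'E'
from h import *
st(); go((.537,-.351,.1,89.2,50),(.537,-.351,.024,89.2,50))
E
```

```text
t 2.6 pos [ 0.5262 -0.3372  0.1816] dock [-0.4795  0.0518] head 88.3 tilt 49.2 F [-0.6  0.4  0.5] gap 0.0851 q [-0.93  0.96  0.76  2.11  0.5   0.48]
0.0133 0.0082 0.0146 0.0216 -0.0276 -0.1632
0.0133 0.0082 0.0146 0.0216 -0.0276 -0.3152
```

Joint 4 reaches its limit here at 50°. I'll drag this meter with less lean and regrasp it nearer the dock.

```bash
python3 - <<'E'
from h import *
go((.5372,-.345,.1,89.2,25),(.5372,-.345,.025,89.2,25))
E
```

```text
-0.4032 0.0171 0.0125 0.022 -0.0156 -0.1632
-0.4032 0.0171 0.0125 0.022 -0.0156 -0.3132
```

Emit:
carry_out(
  rows="-0.403 0.017 0.012 0.022 -0.016 -0.1 -1;-0.403 0.017 0.012 0.022 -0.016 -0.163 -1;-0.403 0.017 0.012 0.022 -0.016 -0.163 -1;-0.403 0.017 0.012 0.022 -0.016 -0.163 -1;-0.403 0.017 0.012 0.022 -0.016 -0.163 -1;-0.403 0.017 0.012 0.022 -0.016 -0.163 -1",
)

```text
t: 3.35
position: [0.5375, -0.3425, 0.104]
tool_rot: [-0.152, 0.694, 0.687, 0.154]
wrist_force: [-1.1, -0.6, -0.7]
finger_gap: 0.0852
finger_force: 0.0
```

```bash
python3 - <<'E'
from h import *
st();go((.5372,-.345,.025,89.2,25))
E
```

```text
t 3.35 pos [ 0.5375 -0.3425  0.104 ] dock [-0.4859  0.0411] head 89.4 tilt 25.0 F [-1.1 -0.6 -0.7] gap 0.0852 q [-0.83  0.73  0.33  1.5   0.29  0.71]
0.0003 0.0001 -0.0026 -0.0006 -0.0051 -0.1581
```

Emit:
carry_out(
  rows="0 0 0 0 -0.004 -0.08 -1;0 0 0 0 -0.004 -0.158 -1;0 0 0 0 -0.004 -0.158 -1;0 0 0 0 -0.004 -0.158 -1;0 0 0 0 -0.004 -0.158 1;0 0 0 0 -0.004 -0.158 1;0 0 0 0 -0.004 -0.158 1;0 0 0 0 -0.004 -0.158 1",
  force=25,
)

```text
t: 4.35
position: [0.5383, -0.3451, 0.0268]
tool_rot: [-0.15, 0.694, 0.687, 0.153]
wrist_force: [-0.1, -6.0, 12.5]
finger_gap: 0.0121
finger_force: 6.7
```

```bash
python3 - <<'E'
from h import *
import cv2
st()
for n in("top","scene"): cv2.imwrite(f"pics/{n}1.png",viewer.camera(n)[:,:,::-1])
a=cv2.imread("pics/scene1.png")[220:460,320:640];cv2.imwrite("pics/v1.png",cv2.resize(a,(800,600)))
x,y=W(-.157-.15,0); go((x,y,.025,H,25))
E
```

```text
t 4.35 pos [ 0.5383 -0.3451  0.0268] dock [-0.4886  0.0405] head 89.4 tilt 24.7 F [-0.1 -6.  12.5] gap 0.0121 q [-0.83  0.78  0.22  1.33  0.29  0.7 ]
0.0039 0.0026 0.0996 0.0471 0.3689 -0.0033
```

View pics/v1.png

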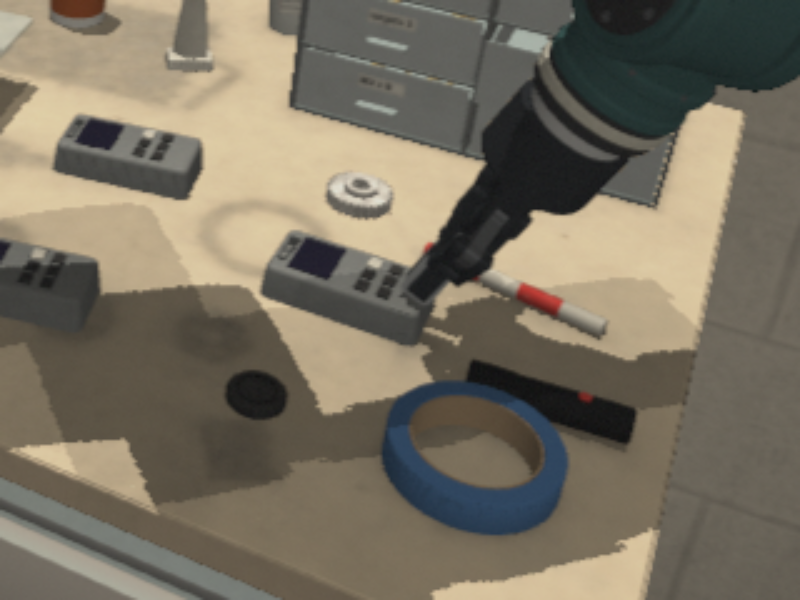

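The gap of 12 mm shows the fingers closed on top of the meter: they were too high because the open pads stand further back. I'll lift, open and go lower.

Emit:
carry_out(
  rows="0 0 0 0 0 0.05 1;0 0 0 0 0 0.06 -1;0 0 0 0 0 0.06 -1;0 0 0 0 0 0.06 -1;0 0 0 0 0 0.06 -1;0 0 0 0 0 0.06 -1",
)

```text
t: 5.2
position: [0.5375, -0.3439, 0.0551]
tool_rot: [-0.152, 0.694, 0.687, 0.153]
wrist_force: [-0.2, 0.3, -0.1]
finger_gap: 0.0853
finger_force: 0.0
```

```bash
python3 - <<'E'
from h import *
st()
im=viewer.camera("scene"); print(viewer.search_frame("scene","meter_b_mid"))
go((.538,-.345,.020,89.2,25))
a=im[220:380,380:540,::-1];cv2.imwrite("pics/v2.png",cv2.resize(a,(480,480)))
E
```

```text
t 5.2 pos [ 0.5375 -0.3439  0.0551] dock [-0.4873  0.0412] head 89.4 tilt 24.9 F [-0.2  0.3 -0.1] gap 0.0853 q [-0.83  0.76  0.26  1.4   0.29  0.7 ]
[{'box': [325.1, 333.4, 65.8, 41.7], 'p': 0.59}]
0.0017 0.0004 -0.0032 0.0008 -0.0021 -0.0705
```

View pics/v2.png

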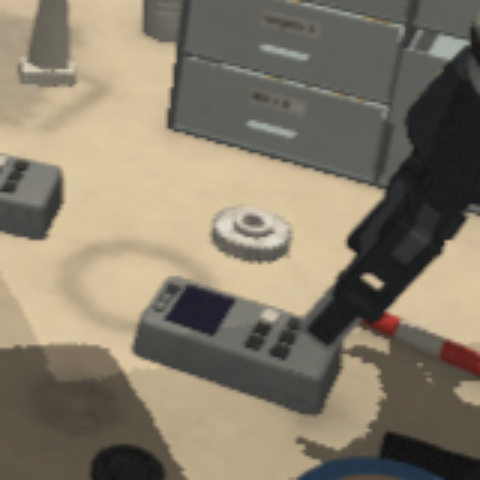

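The near finger appears above and beyond the meter's right end (about (330,320) in the crop). That fits the fingers straddling it at 45 mm height, so I'll descend further.

Emit:
carry_out(
  rows="0 0 0 0 -0.002 -0.04 -1;0 0 0 0 -0.002 -0.07 -1;0 0 0 0 -0.002 -0.07 -1;0 0 0 0 -0.002 -0.07 -1;0 0 0 0 -0.002 -0.07 0.3;0 0 0 0 -0.002 -0.07 1;0 0 0 0 -0.002 -0.07 1;0 0 0 0 -0.002 -0.07 1",
)

```text
t: 6.3
position: [0.5395, -0.3485, 0.0243]
tool_rot: [-0.147, 0.695, 0.687, 0.153]
wrist_force: [-9.5, -13.9, 32.9]
finger_gap: 0.0124
finger_force: 17.5
```

```bash
python3 - <<'E'
from h import *
st()
x,y=W(-.157-.2,0); go((x,y,.020,H,25))
E
```

```text
t 6.3 pos [ 0.5395 -0.3485  0.0243] dock [-0.492   0.0396] head 89.3 tilt 24.5 F [ -9.5 -13.9  32.9] gap 0.0124 q [-0.83  0.78  0.22  1.33  0.29  0.7 ]
0.0084 0.007 0.1006 0.0538 0.2763 -0.0086
```

```bash
python3 - <<'E'
from h import *
a=viewer.camera("scene")[250:350,400:500,::-1];b=viewer.camera("top")[200:300,390:490,::-1]
cv2.imwrite("pics/v3.png",np.hstack([cv2.resize(c,(400,400),interpolation=cv2.INTER_CUBIC) for c in(a,b)]))
E
```

```text
(no output)
```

View pics/v3.png

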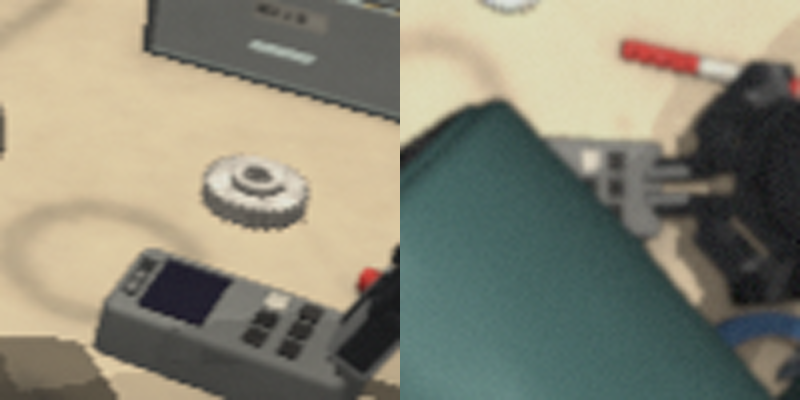

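```bash
python3 - <<'E'
from h import *
K,R,t,_=cam("scene"); o=-R.T@t
for uv in((484,337),(488.5,344.5)):
    d=R.T@np.linalg.solve(K,[*uv,1]); 
    for x in(.515,.53,.545): print(uv,x,(o+d*((x-o[0])/d[0])).round(4))
s=sense(); tip=s["position"]+Rt(89.3,24.5)[:,2]*.019; print("tip",tip,proj("scene",tip),proj("top",tip))
st()
E
```

```text
(484, 337) 0.515 [ 0.515  -0.3467  0.0425]
(484, 337) 0.53 [ 0.53   -0.3443  0.0313]
(484, 337) 0.545 [ 0.545  -0.3419  0.0201]
(488.5, 344.5) 0.515 [ 0.515  -0.3561  0.0306]
(488.5, 344.5) 0.53 [ 0.53   -0.3539  0.0192]
(488.5, 344.5) 0.545 [ 0.545  -0.3517  0.0078]
tip [ 0.53941595 -0.34043033  0.00682191] [[481.05262791 344.6058656 ]] [[447.57038759 246.41097418]]
t 6.4 pos [ 0.5393 -0.3483  0.0241] dock [-0.4918  0.0398] head 89.3 tilt 24.5 F [ -6.5 -17.1  37.3] gap 0.0003 q [-0.83  0.78  0.22  1.33  0.29  0.7 ]
```

The fingers have now shut completely, so they're on top of the meter. I'll lift and check where the tips really are, shut and open, against the predicted points.

Emit:
carry_out(
  rows="0 0 0 0 0 0.1 1;0 0 0 0 0 0.15 1;0 0 0 0 0 0.15 1;0 0 0 0 0 0.15 1",
)

```text
t: 6.9
position: [0.5374, -0.3448, 0.0947]
tool_rot: [-0.152, 0.694, 0.687, 0.153]
wrist_force: [-0.2, -0.3, 0.1]
finger_gap: -0.0
finger_force: 0.0
```

```bash
cat > snap.py <<'E'
from h import *
import sys
st(); s=sense(); q=s["tool_rot"];R=Ro.from_quat([q[1],q[2],q[3],q[0]]).as_matrix(); out=[]
for n in("scene","top"):
    I=cv2.resize(np.ascontiguousarray(viewer.camera(n)[:,:,::-1]),None,fx=4,fy=4,interpolation=cv2.INTER_CUBIC)
    for a,c in((0,(0,255,0)),(.019,(0,0,255))):
        L=s["position"]+R[:,2]*a; E=[L+R[:,0]*.011,L-R[:,0]*.011]
        cv2.polylines(I,[np.int32(proj(n,E)*4+2)],False,c,1)
    u=np.int32(proj(n,s["position"])[0]*4); out.append(I[u[1]-150:u[1]+150,u[0]-200:u[0]+200])
cv2.imwrite(sys.argv[1],np.hstack(out))
E
python3 snap.py pics/s1.png
```

```text
t 6.9 pos [ 0.5374 -0.3448  0.0947] dock [-0.4882  0.0414] head 89.4 tilt 24.9 F [-0.2 -0.3  0.1] gap -0.0 q [-0.83  0.74  0.32  1.48  0.29  0.7 ]
```

Emit:
carry_out(
  rows="0 0 0 0 0 0 -1;0 0 0 0 0 0 -1;0 0 0 0 0 0 -1;0 0 0 0 0 0 -1;0 0 0 0 0 0 -1;0 0 0 0 0 0 -1",
)

```text
t: 7.75
position: [0.5376, -0.345, 0.0954]
tool_rot: [-0.151, 0.694, 0.687, 0.153]
wrist_force: [-0.7, 0.1, 0.7]
finger_gap: 0.0851
finger_force: 0.0
```

```bash
python3 snap.py pics/s2.png; python3 -c "
import cv2,numpy as np
cv2.imwrite('pics/s.png',np.vstack([cv2.imread('pics/s1.png'),cv2.imread('pics/s2.png')]))"
```

```text
t 7.75 pos [ 0.5376 -0.345   0.0954] dock [-0.4884  0.0412] head 89.4 tilt 24.9 F [-0.7  0.1  0.7] gap 0.0851 q [-0.83  0.74  0.32  1.48  0.29  0.7 ]
```

View pics/s.png

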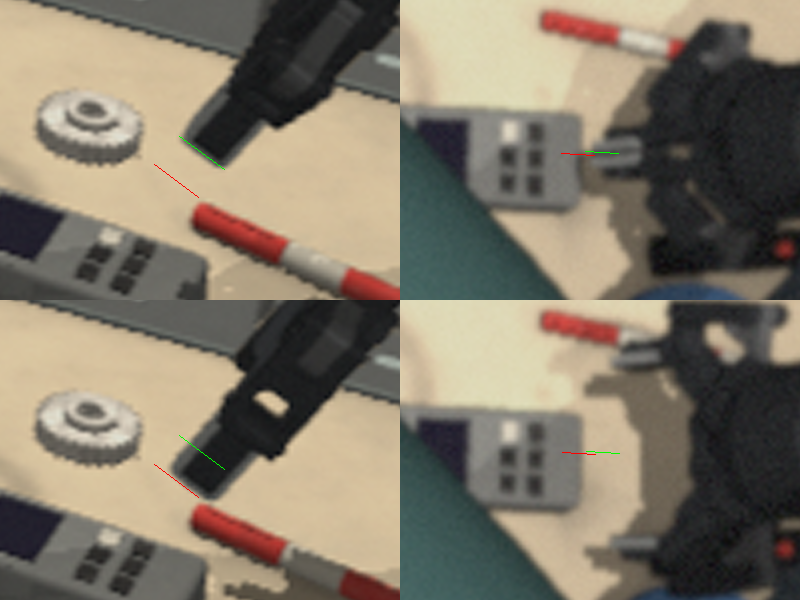

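The picture shows the fingertips standing well behind where the stated overhang puts them: shut, they end near the green (TCP) line. I'll solve for the real tip offset from the tip edges, shut (182,138)-(222,167) and open (172,170)-(212,200).

```bash
python3 - <<'E'
from h import *
s=sense(); p=s["position"]; R=Rt(89.4,24.9)
u=np.int32(proj("scene",p)[0]*4); o=(u-[200,150])
for nm,px,off in(("shut",[(182,138),(222,167)],.0145),("shutinner",[(182,138),(222,167)],.0),("open",[(172,170),(212,200)],.057),("open_in",[(172,170),(212,200)],.0425)):
    m=(np.array(px)+o)/4.; 
    for sgn in(1,-1):
      best=min((np.abs(proj("scene",[p+R[:,1]*off*sgn+R[:,2]*a+R[:,0]*b for b in(.011,-.011)])-m).sum(),a) if True else 0 for a in np.arange(-.05,.03,.001))
      best2=min((np.abs(proj("scene",[p+R[:,1]*off*sgn+R[:,2]*a+R[:,0]*b for b in(-.011,.011)])-m).sum(),a) for a in np.arange(-.05,.03,.001))
      print(nm,sgn,best,best2)
E
```

```text
shut 1 (np.float64(5.017571155153178), np.float64(0.011000000000000051)) (np.float64(36.150853589149165), np.float64(0.029000000000000067))
shut -1 (np.float64(2.616538265107806), np.float64(-0.008999999999999966)) (np.float64(36.861756337956024), np.float64(0.01000000000000005))
shutinner 1 (np.float64(2.2516906563788552), np.float64(4.163336342344337e-17)) (np.float64(36.467915755512706), np.float64(0.02200000000000006))
shutinner -1 (np.float64(2.2516906563788552), np.float64(4.163336342344337e-17)) (np.float64(36.467915755512706), np.float64(0.02200000000000006))
open 1 (np.float64(32.02125519866695), np.float64(0.029000000000000067)) (np.float64(49.35553864568192), np.float64(0.029000000000000067))
open -1 (np.float64(3.3325190139694314), np.float64(-0.02299999999999998)) (np.float64(38.0525253141264), np.float64(-0.003999999999999962))
open_in 1 (np.float64(22.160083049847117), np.float64(0.029000000000000067)) (np.float64(41.330389988617526), np.float64(0.029000000000000067))
open_in -1 (np.float64(2.917349942841156), np.float64(-0.01299999999999997)) (np.float64(37.60650566682568), np.float64(0.00900000000000005))
```

Measured this way, the tips sit about 6 mm behind the TCP when shut and 19 mm behind when open, so there is a tool offset of about 24 mm. I'll put that in the helper and go lower.

```bash
sed -i 's/d=(np.array(\[x,y,z\])-s\["position"\])/d=(np.array([x,y,z])+Rt(h,t)[:,2]*OFF-s["position"])/; s/^def go/OFF=.024\ndef go/; s/d=s\["position"\]\[:2\]-P0/g=s["position"]-OFF*z;d=g[:2]-P0/; s/"dock",np.round(\[d@\[c,sn\],d@\[-sn,c\]\],4)/"grasp",g.round(4),"dock",np.round([d@[c,sn],d@[-sn,c]],4)/' h.py; python3 - <<'E'
from h import *
st(); go((.5378,-.342,.0235,89.2,25))
E
```

```text
t 7.85 pos [ 0.5376 -0.345   0.0954] grasp [ 0.5375 -0.3551  0.1172] dock [-0.4984  0.0422] head 89.4 tilt 24.9 F [-0.5  0.2 -0.2] gap 0.0853 q [-0.83  0.74  0.32  1.48  0.29  0.7 ]
0.0019 0.0006 -0.0032 0.0006 0.0263 -0.1874
```

Emit:
carry_out(
  rows="0 0 0 0 0.026 -0.06 -1;0 0 0 0 0.026 -0.12 -1;0 0 0 0 0.026 -0.187 -1;0 0 0 0 0.026 -0.187 -1;0 0 0 0 0.026 -0.187 -1;0 0 0 0 0.026 -0.187 0;0 0 0 0 0.026 -0.187 0;0 0 0 0 0.026 -0.187 0",
)

```text
t: 8.85
position: [0.5382, -0.3325, 0.0032]
tool_rot: [-0.15, 0.694, 0.687, 0.154]
wrist_force: [0.2, -1.7, 9.1]
finger_gap: 0.0556
finger_force: 25.7
```

```bash
python3 - <<'E'
from h import *
st()
x,y=W(-.157-.15,0); go((x,y,.0235,H,25))
E
```

```text
t 8.85 pos [ 0.5382 -0.3325  0.0032] grasp [ 0.538  -0.3426  0.025 ] dock [-0.486   0.0406] head 89.4 tilt 24.8 F [ 0.2 -1.7  9.1] gap 0.0556 q [-0.82  0.79  0.16  1.27  0.3   0.72]
0.003 0.0023 0.0996 0.0452 0.3641 -0.0029
```

Gripped: the gap is 55.6 mm. Now I'll slide it towards the dock.

Emit:
carry_out(
  rows="0 0 0.02 0.006 0.05 0 0;0 0 0.04 0.012 0.1 0 0;0 0 0.06 0.019 0.155 0 0;0 0 0.08 0.026 0.21 0 0;0 0 0.1 0.032 0.26 0 0;0 0 0.1 0.039 0.315 0 0;0 0 0.1 0.045 0.364 0 0;0 0 0.1 0.045 0.364 0 0",
)

```text
t: 9.85
position: [0.5607, -0.1484, 0.0032]
tool_rot: [-0.159, 0.656, 0.723, 0.146]
wrist_force: [-0.4, 5.4, 8.8]
finger_gap: 0.0546
finger_force: 28.2
```

```bash
python3 - <<'E'
from h import *
st()
s=sense(); g=s["position"]; 
# preview: straight up then regrasp pose with 50 deg
x,y=W(-.31-.005,0); go((x,y,.1,H,25),(x,y,.1,H,50),(x,y,.0235,H,50))
E
```

```text
t 9.85 pos [ 0.5607 -0.1484  0.0032] grasp [ 0.5616 -0.1585  0.025 ] dock [-3.049e-01 -1.000e-04] head 95.5 tilt 24.9 F [-0.4  5.4  8.8] gap 0.0546 q [-0.57  0.67 -0.09  1.09  0.34  0.86]
0.0013 0.0024 -0.0022 0.0016 -0.02 0.15
0.4161 0.0417 -0.0016 0.0001 -0.0036 0.1627
0.4161 0.0417 -0.0016 0.0001 -0.0036 0.0097
```

Slid with the grip held. I'll regrasp at the end of the meter with a 50° lean.

Emit:
carry_out(
  rows="0 0 0 0 0 0 -1;0 0 0 0 0 0 -1;0 0 0 0 0 0.08 -1;0.15 0.015 0 0 -0.004 0.15 -1;0.3 0.03 0 0 -0.004 0.16 -1;0.416 0.042 0 0 -0.004 0.16 -1;0.416 0.042 0 0 -0.004 0.16 -1;0.416 0.042 0 0 -0.004 0.16 -1",
)

```text
t: 10.85
position: [0.5602, -0.1521, 0.082]
tool_rot: [-0.312, 0.611, 0.671, 0.283]
wrist_force: [0.2, 0.0, 0.8]
finger_gap: 0.0856
finger_force: 0.0
```

```bash
python3 - <<'E'
from h import *
st()
x,y=W(-.314,0); go((x,y,.0225,H,50))
E
```

```text
t 10.85 pos [ 0.5602 -0.1521  0.082 ] grasp [ 0.562  -0.1703  0.0975] dock [-0.3167  0.0006] head 95.4 tilt 49.8 F [0.2 0.  0.8] gap 0.0856 q [-0.69  0.86  0.26  1.67  0.57  0.58]
0.0034 -0.0015 -0.0012 0.0008 0.0057 -0.1499
```

Emit:
carry_out(
  rows="0 0 0 0.001 0.006 -0.05 -1;0 0 0 0.001 0.006 -0.1 -1;0 0 0 0.001 0.006 -0.148 -1;0 0 0 0.001 0.006 -0.148 -1;0 0 0 0.001 0.006 -0.148 -1;0 0 0 0.001 0.006 -0.148 0;0 0 0 0.001 0.006 -0.148 0;0 0 0 0.001 0.006 -0.148 0",
)

```text
t: 11.85
position: [0.5609, -0.1493, 0.0088]
tool_rot: [-0.313, 0.61, 0.67, 0.284]
wrist_force: [-0.4, -2.8, 7.5]
finger_gap: 0.0547
finger_force: 25.4
```

```bash
python3 - <<'E'
from h import *
st()
x,y=W(-.114,0); go((x,y,.023,H,50))
E
```

```text
t 11.85 pos [ 0.5609 -0.1493  0.0088] grasp [ 0.5627 -0.1676  0.0243] dock [-3.141e-01 -3.000e-04] head 95.4 tilt 49.9 F [-0.4 -2.8  7.5] gap 0.0547 q [-0.68  0.92  0.19  1.53  0.58  0.58]
0.0011 -0.0012 -0.0006 -0.0378 0.3984 -0.0025
```

Emit:
carry_out(
  rows="0 0 0 -0.005 0.05 0 0;0 0 0 -0.009 0.1 0 0;0 0 0 -0.014 0.15 0 0;0 0 0 -0.019 0.2 0 0;0 0 0 -0.024 0.25 0 0;0 0 0 -0.028 0.3 0 0;0 0 0 -0.033 0.35 0 0;0 0 0 -0.035 0.365 0 0",
)

```text
t: 12.85
position: [0.5433, 0.0344, 0.0089]
tool_rot: [-0.313, 0.61, 0.671, 0.284]
wrist_force: [-0.6, -6.0, 8.0]
finger_gap: 0.0544
finger_force: 28.1
```

```bash
python3 - <<'E'
from h import *
st()
x,y=W(-.11,0); go((x,y,.023,H,50))
E
```

```text
t 12.85 pos [0.5433 0.0344 0.0089] grasp [0.5451 0.0161 0.0243] dock [-1.295e-01  1.000e-04] head 95.4 tilt 49.9 F [-0.6 -6.   8. ] gap 0.0544 q [-0.45  0.76 -0.17  1.19  0.71  0.81]
0.0009 -0.0008 -0.0016 -0.0033 0.0389 -0.0026
```

Emit:
carry_out(
  rows="0 0 0 -0.001 0.01 0 0;0 0 0 -0.002 0.02 0 0;0 0 0 -0.0025 0.027 0 0;0 0 0 -0.003 0.033 0 0;0 0 0 -0.003 0.036 0 0",
)

```text
t: 13.48
position: [0.5423, 0.0511, 0.0088]
tool_rot: [-0.312, 0.61, 0.67, 0.284]
wrist_force: [-0.1, -6.9, 10.5]
finger_gap: 0.0545
finger_force: 28.3
```

```bash
python3 - <<'E'
from h import *
st()
E
```

```text
t 13.47 pos [0.5423 0.0511 0.0088] grasp [0.5441 0.0328 0.0243] dock [-0.1128 -0.0005] head 95.4 tilt 49.9 F [-0.1 -6.9 10.5] gap 0.0545 q [-0.43  0.75 -0.2   1.16  0.73  0.84]
```

No rail contact yet; I'll creep further.

Emit:
carry_out(
  rows="0 0 0 0 0.003 0 0;0 0 0 0 0.006 0 0;0 0 0 0 0.009 0 0;0 0 0 -0.001 0.012 0 0",
)

```text
t: 13.98
position: [0.5423, 0.0565, 0.0088]
tool_rot: [-0.312, 0.61, 0.67, 0.284]
wrist_force: [1.2, -19.1, 14.9]
finger_gap: 0.0544
finger_force: 29.6
```

```bash
python3 - <<'E'
from h import *
st()
E
```

```text
t 13.97 pos [0.5423 0.0565 0.0088] grasp [0.544  0.0382 0.0243] dock [-0.1074 -0.0009] head 95.4 tilt 49.9 F [  1.2 -19.1  14.9] gap 0.0544 q [-0.42  0.75 -0.21  1.14  0.73  0.85]
```

Rail contact (−19 N). Release and back out, then on to the near meter.

Emit:
carry_out(
  rows="0 0 0 0 -0.003 0 -0.3;0 0 0 0 -0.003 0 -0.6;0 0 0 0 -0.003 0 -0.6;0 0 0 0.005 -0.05 0 -0.6;0 0 0 0.012 -0.13 0.02 -0.6;0 0 0 0.023 -0.25 0.1 -1;0 0 0 0.023 -0.25 0.2 -1;0 0 0 0.023 -0.25 0.2 -1",
)

```text
t: 14.98
position: [0.5537, -0.0691, 0.1105]
tool_rot: [-0.311, 0.611, 0.671, 0.284]
wrist_force: [-0.3, 0.9, -0.2]
finger_gap: 0.0854
finger_force: 0.0
```

```bash
python3 - <<'E'
from h import *
st()
h=np.radians(100.2);g=np.array([.4266,-.0965])-.053*np.array([np.cos(h),np.sin(h)]); print(g)
go((*g,.1,100.2,50),(*g,.023,100.2,50))
im=viewer.camera("top"); print([(d["p"],np.round(d["box"])) for d in viewer.search_frame("top","meter_a_mid")])
E
```

```text
t 14.97 pos [ 0.5537 -0.0691  0.1105] grasp [ 0.5554 -0.0873  0.126 ] dock [-0.2335 -0.0005] head 95.3 tilt 49.8 F [-0.3  0.9 -0.2] gap 0.0854 q [-0.59  0.74  0.1   1.57  0.63  0.67]
[ 0.43598549 -0.14866237]
0.003 0.0019 0.0811 -0.242 -0.123 -0.0518
0.003 0.0019 0.0811 -0.242 -0.123 -0.2058
[(0.64, array([306., 199.,  45.,  44.]))]
```

Emit:
carry_out(
  rows="0.003 0.002 0.08 -0.12 -0.06 0 -1;0.003 0.002 0.08 -0.242 -0.123 0 -1;0.003 0.002 0.08 -0.242 -0.123 -0.05 -1;0.003 0.002 0.08 -0.242 -0.123 -0.05 -1;0.003 0.002 0.08 -0.242 -0.123 -0.1 -1;0.003 0.002 0.08 -0.242 -0.123 -0.15 -1;0.003 0.002 0.08 -0.242 -0.123 -0.205 -1;0.003 0.002 0.08 -0.242 -0.123 -0.205 -1",
)

```text
t: 16.08
position: [0.4317, -0.1278, 0.0048]
tool_rot: [-0.328, 0.581, 0.694, 0.27]
wrist_force: [0.2, 0.0, 0.4]
finger_gap: 0.0855
finger_force: 0.0
```

Emit:
carry_out(
  rows="0 0 0 0 0 0 -1;0 0 0 0 0 0 0;0 0 0 0 0 0 0;0 0 0 0 0 0 0",
)

```text
t: 16.58
position: [0.432, -0.1292, 0.0063]
tool_rot: [-0.326, 0.582, 0.694, 0.271]
wrist_force: [1.0, -2.5, 8.5]
finger_gap: 0.0551
finger_force: 25.3
```

```bash
python3 - <<'E'
from h import *
st()
go(*[(*W(x,y),.023,H,50) for x,y in((-.25,.081),(-.13,.081))])
E
```

```text
t 16.57 pos [ 0.432  -0.1292  0.0063] grasp [ 0.4353 -0.1474  0.0216] dock [-0.2821  0.1246] head 100.2 tilt 50.1 F [ 1.  -2.5  8.5] gap 0.0551 q [-0.77  0.81 -0.14  1.39  0.46  0.43]
-0.0018 -0.003 -0.0805 0.084 0.0724 0.0026
-0.0018 -0.003 -0.0805 0.0617 0.3113 0.0026
```

Emit:
carry_out(
  rows="0 0 -0.02 0.024 0.015 0 0;0 0 -0.04 0.046 0.032 0 0;0 0 -0.06 0.068 0.052 0 0;0 0 -0.08 0.084 0.074 0 0;0 0 -0.08 0.08 0.12 0 0;0 0 -0.08 0.075 0.17 0 0;0 0 -0.08 0.07 0.22 0 0;0 0 -0.08 0.068 0.245 0 0",
)

```text
t: 17.58
position: [0.4658, -0.0057, 0.0063]
tool_rot: [-0.314, 0.61, 0.67, 0.284]
wrist_force: [0.6, -5.9, 8.4]
finger_gap: 0.0547
finger_force: 27.9
```

```bash
python3 - <<'E'
from h import *
st()
go(*[(*W(x,y),.0225,H,50) for x,y in((-.115,.081),(-.106,.081))])
E
```

```text
t 17.57 pos [ 0.4658 -0.0057  0.0063] grasp [ 0.4676 -0.0241  0.0217] dock [-0.1623  0.081 ] head 95.4 tilt 50.1 F [ 0.6 -5.9  8.4] gap 0.0547 q [-0.58  0.72 -0.32  1.17  0.64  0.67]
-0.0022 -0.0029 -0.0012 -0.0086 0.0942 0.0015
-0.0022 -0.0029 -0.0012 -0.0103 0.1121 0.0015
```

Emit:
carry_out(
  rows="0 0 0 -0.003 0.035 0 0;0 0 0 -0.006 0.07 0 0;0 0 0 -0.008 0.088 0 0;0 0 0 -0.009 0.096 0 0;0 0 0 -0.009 0.1 0 0;0 0 0 -0.01 0.104 0 0;0 0 0 -0.01 0.108 0 0",
)

```text
t: 18.45
position: [0.4613, 0.0471, 0.0063]
tool_rot: [-0.314, 0.61, 0.669, 0.284]
wrist_force: [-0.6, -6.5, 10.3]
finger_gap: 0.0555
finger_force: 28.1
```

```bash
python3 - <<'E'
from h import *
st()
E
```

```text
t 18.45 pos [0.4613 0.0471 0.0063] grasp [0.4631 0.0288 0.0217] dock [-0.1093  0.0806] head 95.4 tilt 50.1 F [-0.6 -6.5 10.3] gap 0.0555 q [-0.5   0.68 -0.41  1.07  0.69  0.76]
```

Emit:
carry_out(
  rows="0 0 0 0 0.003 0 0;0 0 0 0 0.006 0 0;0 0 0 0 0.009 0 0;0 0 0 -0.001 0.012 0 0",
)

```text
t: 18.95
position: [0.4616, 0.0518, 0.0062]
tool_rot: [-0.313, 0.61, 0.67, 0.284]
wrist_force: [0.8, -26.2, 17.5]
finger_gap: 0.0554
finger_force: 31.6
```

```bash
python3 - <<'E'
from h import *
st()
E
```

```text
t 18.95 pos [0.4616 0.0518 0.0062] grasp [0.4633 0.0335 0.0217] dock [-0.1046  0.0799] head 95.3 tilt 50.0 F [  0.8 -26.2  17.5] gap 0.0554 q [-0.49  0.68 -0.41  1.06  0.69  0.77]
```

Contact again. Release narrowly and withdraw, then go for the far meter.

Emit:
carry_out(
  rows="0 0 0 0 -0.004 0 -0.45;0 0 0 0 -0.004 0 -0.45;0 0 0 0 -0.004 0 -0.45;0 0 0 0.003 -0.04 0 -0.45;0 0 0 0.01 -0.12 0.01 -0.45;0 0 0 0.023 -0.25 0.1 -1;0 0 0 0.023 -0.25 0.2 -1;0 0 0 0.023 -0.25 0.2 -1",
)

```text
t: 19.95
position: [0.4728, -0.0743, 0.1079]
tool_rot: [-0.312, 0.611, 0.67, 0.285]
wrist_force: [-0.1, -1.0, -0.3]
finger_gap: 0.0851
finger_force: 0.0
```

```bash
python3 - <<'E'
from h import *
st()
h=np.radians(98.9);g=np.array([.61,-.0955])-.053*np.array([np.cos(h),np.sin(h)]); print(g)
go((*g,.1,98.9,50),(*g,.0235,98.9,50))
E
```

```text
t 19.95 pos [ 0.4728 -0.0743  0.1079] grasp [ 0.4745 -0.0926  0.1233] dock [-0.2312  0.0805] head 95.3 tilt 50.0 F [-0.1 -1.  -0.3] gap 0.0851 q [-0.68  0.66 -0.11  1.5   0.58  0.58]
[ 0.61819965 -0.14786187]
0.0004 0.0 0.06 0.2851 -0.1107 -0.0466
0.0004 0.0 0.06 0.2851 -0.1107 -0.1996
```

Emit:
carry_out(
  rows="0 0 0.03 0.12 -0.05 0 -1;0 0 0.06 0.24 -0.1 0 -1;0 0 0.06 0.285 -0.111 0 -1;0 0 0.06 0.285 -0.111 -0.046 -1;0 0 0.06 0.285 -0.111 -0.046 -1",
)

```text
t: 20.58
position: [0.6135, -0.1271, 0.0805]
tool_rot: [-0.325, 0.589, 0.688, 0.274]
wrist_force: [-0.4, -0.3, 0.4]
finger_gap: 0.0857
finger_force: 0.0
```

```bash
python3 - <<'E'
from h import *
st()
go((.6182,-.1479,.0235,98.9,50))
E
```

```text
t 20.57 pos [ 0.6135 -0.1271  0.0805] grasp [ 0.6165 -0.1453  0.0958] dock [-0.2969 -0.0559] head 99.0 tilt 50.3 F [-0.4 -0.3  0.4] gap 0.0857 q [-0.6   0.94  0.45  1.77  0.59  0.6 ]
-0.004 -0.0068 -0.0021 0.0038 -0.0053 -0.1448
```

Emit:
carry_out(
  rows="-0.004 -0.007 0 0.004 -0.005 -0.05 -1;-0.004 -0.007 0 0.004 -0.005 -0.1 -1;-0.004 -0.007 0 0.004 -0.005 -0.145 -1;-0.004 -0.007 0 0.004 -0.005 -0.145 -1;-0.004 -0.007 0 0.004 -0.005 -0.145 -1;-0.004 -0.007 0 0.004 -0.005 -0.145 0;-0.004 -0.007 0 0.004 -0.005 -0.145 0;-0.004 -0.007 0 0.004 -0.005 -0.145 0",
)

```text
t: 21.58
position: [0.6162, -0.1295, 0.0102]
tool_rot: [-0.32, 0.588, 0.69, 0.275]
wrist_force: [0.1, -0.5, 0.3]
finger_gap: 0.0429
finger_force: 0.0
```

```bash
python3 - <<'E'
from h import *
st()
go(*[(*W(x,y),.024,H,50) for x,y in((-.25,-.081),(-.15,-.081),(-.11,-.081))])
E
```

```text
t 21.57 pos [ 0.6162 -0.1295  0.0102] grasp [ 0.6191 -0.1477  0.0257] dock [-0.2995 -0.0583] head 99.0 tilt 49.8 F [ 0.1 -0.5  0.3] gap 0.0429 q [-0.6   1.    0.38  1.64  0.59  0.6 ]
0.0022 0.0032 -0.0611 0.0382 0.1032 -0.0033
0.0022 0.0032 -0.0611 0.0196 0.3023 -0.0033
0.0022 0.0032 -0.0611 0.0121 0.382 -0.0033
```

It missed: the far meter must have been nudged. I'll move clear and find it again.

Emit:
carry_out(
  rows="0 0 0 0 -0.03 0.1 -0.5;0 0 0 0 -0.05 0.2 -1;0 0 0 -0.1 -0.1 0.3 -1;0 0 0 -0.2 -0.15 0.3 -1;0 0 0 -0.3 -0.2 0.3 -1;0 0 0 -0.4 -0.2 0.3 -1;0 0 0 -0.5 -0.2 0.3 -1;0 0 0 -0.5 -0.2 0.3 -1",
)

```text
t: 22.58
position: [0.364, -0.2296, 0.1607]
tool_rot: [-0.32, 0.589, 0.689, 0.275]
wrist_force: [0.6, 0.2, -0.2]
finger_gap: 0.0854
finger_force: 0.0
```

```bash
python3 - <<'E'
from h import *
st()
t=viewer.camera("top")[:,:,::-1]; s=viewer.camera("scene")[:,:,::-1]
cv2.imwrite("pics/t9.png",t)
a=cv2.resize(t[150:330,180:480],(600,360),interpolation=cv2.INTER_CUBIC); b=cv2.resize(s[180:380,180:520],(400,235))
c=np.zeros((595,600,3),np.uint8); c[:360]=a; c[360:,:400]=b; cv2.imwrite("pics/v9.png",c)
E
```

```text
t 22.57 pos [ 0.364  -0.2296  0.1607] grasp [ 0.3668 -0.2477  0.1762] dock [-0.3756  0.2022] head 98.9 tilt 49.9 F [ 0.6  0.2 -0.2] gap 0.0854 q [-0.98  0.68  0.06  1.77  0.33  0.29]
```

View pics/v9.png

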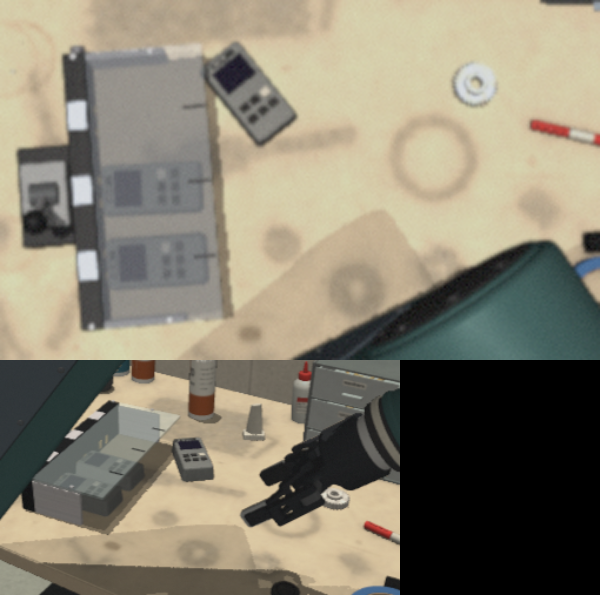

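The far meter lies rotated beside the mouth, in the crop at about (250,92) (full image (305,196)), pointing up and left. The other two are in their bays. I'll measure it now.

```bash
cat > seg.py <<'E'
from h import *
def seg(im,u,v,w=32):
    hsv=cv2.cvtColor(im,cv2.COLOR_BGR2HSV); m=np.zeros(im.shape[:2],np.uint8); s=hsv[v-w:v+w,u-w:u+w]
    m[v-w:v+w,u-w:u+w]=((s[:,:,2]<150)&((s[:,:,1]<75)|(s[:,:,2]<70)))*255
    m[:, :u-w]=0; return m
E
python3 - <<'E'
from seg import *
im=cv2.imread("pics/t9.png"); m=seg(im,305,196)
# mask out cover: left of mouth edge line
K=proj("top",[[*W(-.122,-.2),.066],[*W(-.122,.2),.066],[*W(.2,.2),.066],[*W(.2,-.2),.066]])
cv2.fillPoly(m,[np.int32(K)],0); m=cv2.morphologyEx(m,cv2.MORPH_CLOSE,np.ones((5,5)));
m=cv2.morphologyEx(m,cv2.MORPH_OPEN,np.ones((7,7)))
n,l,s_,_=cv2.connectedComponentsWithStats(m); k=1+np.argmax(s_[1:,4]); ys,xs=np.where(l==k)
P=ray("top",np.c_[xs,ys],.022)[:,:2].astype(np.float32); print(len(xs),cv2.minAreaRect(P),P.mean(0),cv2.PCACompute(P,None)[1])
h=np.radians(34);c=ray("top",[[305,196]],.022)[0,:2]; print(c)
E
```

```text
1305 ((0.6410014629364014, -0.006245695054531097), (0.1177157312631607, 0.07253888249397278), 39.84210968017578) [ 0.64374137 -0.01186104] [[ 0.7257843  0.6879224]
 [-0.6879224  0.7257843]]
[ 0.64536762 -0.01810158]
```

```bash
cat >> seg.py <<'E'
from scipy.optimize import minimize
def fit(im,x,y,h,th=50,z=.027):
    hsv=cv2.cvtColor(im,cv2.COLOR_BGR2HSV).astype(int); m=(((hsv[:,:,1]<th)&(hsv[:,:,2]<150))|(hsv[:,:,2]<60)).astype(np.float32)
    m=cv2.morphologyEx(m,cv2.MORPH_CLOSE,np.ones((3,3))); m=cv2.GaussianBlur(m,(3,3),0)
    def grid(L,Wd,n): a,b=np.meshgrid(np.linspace(-L,L,n),np.linspace(-Wd,Wd,n)); return np.c_[a.ravel(),b.ravel()]
    G=grid(.066,.039,50); ins=(abs(G[:,0])<.056)&(abs(G[:,1])<.029)
    def f(p):
        t=np.radians(p[2]*100); R=np.array([[np.cos(t),-np.sin(t)],[np.sin(t),np.cos(t)]])
        Q=np.c_[G@R.T+p[:2],np.full(len(G),z)]; q=proj("top",Q).astype(np.float32)
        v=cv2.remap(m,q[:,0].copy(),q[:,1].copy(),cv2.INTER_LINEAR)[:,0]; return -(v[ins].mean()-v[~ins].mean())
    best=None
    for dh in(-15,0,15):
        r=minimize(f,[x,y,(h+dh)/100],method="Nelder-Mead",options=dict(initial_simplex=[[x,y,(h+dh)/100],[x+.015,y,(h+dh)/100],[x,y+.015,(h+dh)/100],[x,y,(h+dh+12)/100]]))
        if best is None or r.fun<best.fun: best=r
    return best.x*[1,1,100],best.fun
E
python3 - <<'E'
from seg import *
t0=cv2.imread("pics/top0.png"); print(fit(t0,.605,-.1,95),fit(t0,.43,-.09,95))
im=cv2.imread("pics/t9.png")
for th in(40,55,70): print(fit(im,.645,-.018,36,th))
hsv=cv2.cvtColor(im,cv2.COLOR_BGR2HSV);print(hsv[196,300:320:3],hsv[205,286:298:3])
E
```

```text
(array([ 6.10627047e-01, -9.56290054e-02,  9.84044262e+01]), np.float64(-0.8868746161460876)) (array([ 4.26689480e-01, -9.51856755e-02,  1.01658994e+02]), np.float64(-0.8883817195892334))
(array([ 6.44546752e-01, -1.48839952e-02,  3.86521746e+01]), np.float64(-0.7743611335754395))
(array([ 6.43943952e-01, -1.45503589e-02,  3.86352070e+01]), np.float64(-0.7684608101844788))
(array([ 6.43591633e-01, -1.50420686e-02,  3.82911531e+01]), np.float64(-0.7439724206924438))
[[ 21  13 135]
 [ 25  11 135]
 [ 26  14 125]
 [ 25  20 142]
 [ 20  35 205]
 [ 21  24 146]
 [ 22  22 127]] [[ 18  63 142]
 [ 27  49 203]
 [ 27  48 209]
 [ 28  33 102]]
```

```bash
python3 - <<'E'
from h import *
h=np.radians(37.5);g=np.array([.644,-.015])-.042*np.array([np.cos(h),np.sin(h)]);print(g)
go((*g,.13,37.5,0),(*g,.019,37.5,0))
E
```

```text
[ 0.61067916 -0.04056798]
-0.8066 0.3253 -0.9578 0.4887 0.3783 -0.1084
-0.8066 0.3253 -0.9578 0.4887 0.3783 -0.3304
```

Emit:
carry_out(
  rows="-0.807 0.325 -0.958 0.2 0.1 0 -1;-0.807 0.325 -0.958 0.3 0.2 0 -1;-0.807 0.325 -0.958 0.4 0.3 0 -1;-0.807 0.325 -0.958 0.489 0.378 0 -1;-0.807 0.325 -0.958 0.489 0.378 -0.05 -1;-0.807 0.325 -0.958 0.489 0.378 -0.1 -1;-0.807 0.325 -0.958 0.489 0.378 -0.108 -1;-0.807 0.325 -0.958 0.489 0.378 -0.108 -1",
)

```text
t: 23.68
position: [0.6114, -0.0384, 0.1058]
tool_rot: [0.001, 0.947, 0.321, -0.001]
wrist_force: [0.8, -1.6, -0.8]
finger_gap: 0.0854
finger_force: 0.0
```

```bash
python3 - <<'E'
from h import *
st();go((.6107,-.0406,.019,37.5,0))
E
```

```text
t 23.68 pos [ 0.6114 -0.0384  0.1058] grasp [ 0.6114 -0.0383  0.1298] dock [-0.1899 -0.0609] head 37.4 tilt 0.2 F [ 0.8 -1.6 -0.8] gap 0.0854 q [-0.19  0.47 -0.07  1.03 -0.    2.29]
0.0024 -0.0005 0.0009 -0.0014 -0.0044 -0.2215
```

Emit:
carry_out(
  rows="0 0 0 -0.001 -0.004 -0.07 -1;0 0 0 -0.001 -0.004 -0.14 -1;0 0 0 -0.001 -0.004 -0.2 -1;0 0 0 -0.001 -0.004 -0.22 -1;0 0 0 -0.001 -0.004 -0.22 -1;0 0 0 -0.001 -0.004 -0.22 0;0 0 0 -0.001 -0.004 -0.22 0;0 0 0 -0.001 -0.004 -0.22 0",
)

```text
t: 24.68
position: [0.6109, -0.0419, -0.0036]
tool_rot: [-0.0, 0.947, 0.322, 0.001]
wrist_force: [1.1, 2.3, 3.6]
finger_gap: 0.0559
finger_force: 26.4
```

```bash
python3 - <<'E'
from h import *
st(); print(W(-.30,-.08),W(-.342,-.08)); x,y=W(-.342,-.08); go((.62,-.11,.019,37.5,0),(x,y,.019,H,0))
E
```

```text
t 24.68 pos [ 0.6109 -0.0419 -0.0036] grasp [ 0.6109 -0.0419  0.0204] dock [-0.1934 -0.06  ] head 37.6 tilt 0.1 F [1.1 2.3 3.6] gap 0.0559 q [-0.2   0.56 -0.23  0.78  0.    2.28]
[ 0.64072334 -0.14613395] [ 0.6446394  -0.18795099]
-0.001 0.0011 -0.0009 0.0182 -0.1362 -0.0029
-0.0015 0.0005 0.9633 0.0675 -0.2921 -0.0029
```

Emit:
carry_out(
  rows="0 0 0 0.005 -0.04 0 0;0 0 0.1 0.01 -0.08 0 0;0 0 0.24 0.02 -0.12 0 0;0 0 0.38 0.03 -0.15 0 0;0 0 0.52 0.04 -0.18 0 0;0 0 0.66 0.05 -0.21 0 0;0 0 0.8 0.06 -0.212 0 0;0 0 0.94 0.06 -0.212 0 0",
)

```text
t: 25.68
position: [0.6412, -0.1489, -0.0036]
tool_rot: [0.0, 0.681, 0.732, 0.0]
wrist_force: [0.8, 0.5, 4.9]
finger_gap: 0.0558
finger_force: 26.6
```

```bash
python3 - <<'E'
from h import *
st(); x,y=W(-.302,-.08); go((x,y,.019,H,0))
E
```

```text
t 25.68 pos [ 0.6412 -0.1489 -0.0036] grasp [ 0.6412 -0.1489  0.0204] dock [-0.3028 -0.0802] head 94.2 tilt 0.1 F [0.8 0.5 4.9] gap 0.0558 q [-0.35  0.63 -0.09  0.85  0.    1.15]
0.0001 0.0011 0.0195 -0.0006 0.0015 -0.0029
```

Emit:
carry_out(
  rows="0 0 0.02 0 0 0 0;0 0 0.02 0 0 0 -0.5;0 0 0.02 0 0 0 -1;0 0 0.02 0 0 0 -1;0 0 0.02 0 0 0.08 -1;0 0 0.02 0 0 0.16 -1;0 0 0.02 0 0 0.16 -1",
)

```text
t: 26.55
position: [0.6416, -0.149, 0.0789]
tool_rot: [0.002, 0.675, 0.738, 0.001]
wrist_force: [0.1, 0.1, -0.1]
finger_gap: 0.0855
finger_force: 0.0
```

```bash
python3 - <<'E'
from h import *
st(); im=np.ascontiguousarray(viewer.camera("top")[:,:,::-1]); x,y=W(-.260,-.08); print(x,y,fit(im,x,y,95.) if 0 else ""); x,y=W(-.313,-.08); go((x,y,.09,H,50),(x,y,.0235,H,50))
E
```

```text
t 26.55 pos [ 0.6416 -0.149   0.0789] grasp [ 0.6415 -0.149   0.1029] dock [-0.3029 -0.0805] head 95.1 tilt 0.2 F [ 0.1  0.1 -0.1] gap 0.0855 q [-0.35  0.56  0.02  1.03 -0.    1.13]
0.6369937631707764 -0.1063082058609357 
0.8304 0.077 0.0048 -0.0009 0.0159 -0.0047
0.8304 0.077 0.0048 -0.0009 0.0159 -0.1377
```

Emit:
carry_out(
  rows="0.17 0.015 0 0 0.003 0.01 -1;0.34 0.03 0 0 0.006 0.01 -1;0.51 0.045 0 0 0.01 0.01 -1;0.68 0.06 0 0 0.013 0.01 -1;0.83 0.077 0.005 0 0.016 0.01 -1;0.83 0.077 0.005 0 0.016 0 -1;0.83 0.077 0.005 0 0.016 -0.005 -1",
)

```text
t: 27.48
position: [0.6402, -0.1402, 0.0727]
tool_rot: [-0.312, 0.61, 0.671, 0.283]
wrist_force: [-0.6, 0.7, 0.5]
finger_gap: 0.0852
finger_force: 0.0
```

```bash
python3 - <<'E'
from h import *
st(); x,y=W(-.313,-.08); go((x,y,.0235,H,50))
E
```

```text
t 27.48 pos [ 0.6402 -0.1402  0.0727] grasp [ 0.6419 -0.1584  0.0881] dock [-0.3124 -0.0801] head 95.5 tilt 49.9 F [-0.6  0.7  0.5] gap 0.0852 q [-0.61  0.97  0.5   1.76  0.62  0.65]
0.0025 -0.0008 -0.0023 0.0001 -0.0012 -0.1292
```

Emit:
carry_out(
  rows="0 0 0 0 -0.001 -0.05 -1;0 0 0 0 -0.001 -0.1 -1;0 0 0 0 -0.001 -0.129 -1;0 0 0 0 -0.001 -0.129 -1;0 0 0 0 -0.001 -0.129 -1;0 0 0 0 -0.001 -0.129 0;0 0 0 0 -0.001 -0.129 0;0 0 0 0 -0.001 -0.129 0",
)

```text
t: 28.48
position: [0.6403, -0.1413, 0.0097]
tool_rot: [-0.313, 0.61, 0.671, 0.284]
wrist_force: [-0.6, -2.7, 7.0]
finger_gap: 0.0541
finger_force: 25.7
```

```bash
python3 - <<'E'
from h import *
st(); go(*[(*W(x,-.081),.0245,H,50) for x in(-.2,-.125,-.113)])
E
```

```text
t 28.48 pos [ 0.6403 -0.1413  0.0097] grasp [ 0.6421 -0.1596  0.0251] dock [-0.3136 -0.0801] head 95.4 tilt 50.0 F [-0.6 -2.7  7. ] gap 0.0541 q [-0.61  1.02  0.44  1.65  0.62  0.65]
0.0 0.0 -0.0014 -0.0193 0.2263 -0.0012
0.0 0.0 -0.0014 -0.0333 0.3757 -0.0012
0.0 0.0 -0.0014 -0.0355 0.3996 -0.0012
```

Gripped (54 mm). Slide in.

Emit:
carry_out(
  rows="0 0 0 -0.004 0.05 0 0;0 0 0 -0.008 0.1 0 0;0 0 0 -0.013 0.15 0 0;0 0 0 -0.017 0.2 0 0;0 0 0 -0.021 0.25 0 0;0 0 0 -0.026 0.3 0 0;0 0 0 -0.031 0.35 0 0;0 0 0 -0.033 0.375 0 0",
)

```text
t: 29.48
position: [0.6238, 0.0472, 0.0096]
tool_rot: [-0.313, 0.609, 0.671, 0.284]
wrist_force: [0.2, -5.1, 7.6]
finger_gap: 0.054
finger_force: 27.4
```

Emit:
carry_out(
  rows="0 0 0 0 0.005 0 0;0 0 0 -0.001 0.011 0 0;0 0 0 -0.001 0.016 0 0;0 0 0 -0.002 0.021 0 0;0 0 0 -0.002 0.026 0 0",
)

```text
t: 30.1
position: [0.6233, 0.0588, 0.0096]
tool_rot: [-0.312, 0.61, 0.67, 0.285]
wrist_force: [-0.3, -6.6, 8.1]
finger_gap: 0.0538
finger_force: 27.6
```

```bash
python3 - <<'E'
from h import *
st()
E
```

```text
t 30.1 pos [0.6233 0.0588 0.0096] grasp [0.625  0.0405 0.0251] dock [-0.1127 -0.0818] head 95.4 tilt 50.0 F [-0.3 -6.6  8.1] gap 0.0538 q [-0.37  0.84  0.03  1.25  0.76  0.91]
```

Emit:
carry_out(
  rows="0 0 0 0.001 0.004 0 0;0 0 0 0.001 0.008 0 0;0 0 0 0.001 0.012 0 0;0 0 0 0.001 0.015 0 0",
)

```text
t: 30.6
position: [0.6239, 0.0646, 0.0099]
tool_rot: [-0.312, 0.61, 0.671, 0.284]
wrist_force: [-6.6, -23.1, 21.8]
finger_gap: 0.0538
finger_force: 37.6
```

```bash
python3 - <<'E'
from h import *
st()
E
```

```text
t 30.6 pos [0.6239 0.0646 0.0099] grasp [0.6256 0.0463 0.0254] dock [-0.107  -0.0829] head 95.4 tilt 49.9 F [ -6.6 -23.1  21.8] gap 0.0538 q [-0.36  0.83  0.02  1.24  0.76  0.93]
```

Contact. Release, withdraw and raise clear, then check all three numerically.

Emit:
carry_out(
  rows="0 0 0 0 -0.004 0 -0.45;0 0 0 0 -0.004 0 -0.45;0 0 0 0 -0.004 0 -0.45;0 0 0 0.003 -0.04 0 -0.45;0 0 0 0.01 -0.12 0.01 -0.45;0 0 0 0.023 -0.25 0.1 -0.45;0 0 0 0.023 -0.25 0.25 -0.45;0 0 0 -0.1 -0.3 0.35 -0.45",
)

```text
t: 31.6
position: [0.5964, -0.0739, 0.1583]
tool_rot: [-0.312, 0.609, 0.671, 0.284]
wrist_force: [-0.6, -0.7, -0.9]
finger_gap: 0.062
finger_force: 0.0
```

Emit:
carry_out(
  rows="0 0 0 -0.12 -0.06 0 1;0 0 0 -0.24 -0.12 0 1;0 0 0 -0.36 -0.18 0 1;0 0 0 -0.45 -0.2 0 1;0 0 0 -0.45 -0.2 0 1",
)

```text
t: 32.22
position: [0.3684, -0.1741, 0.1574]
tool_rot: [-0.313, 0.611, 0.669, 0.285]
wrist_force: [1.0, -0.5, 0.2]
finger_gap: -0.0001
finger_force: 0.0
```

```bash
cat > chk.py <<'E'
from seg import *
st(); im=np.ascontiguousarray(viewer.camera("top")[:,:,::-1]); cv2.imwrite("pics/t10.png",im)
g=cv2.cvtColor(im,cv2.COLOR_BGR2GRAY).astype(np.float32)
# rectify dock plane z=.027 at 0.5 mm: cols = dock x -0.15..0.0, rows dock y -.14..14
xs=np.arange(-.15,.001,.0005); ys=np.arange(-.14,.14,.0005); X,Y=np.meshgrid(xs,ys)
c,s=np.cos(np.radians(H)),np.sin(np.radians(H))
Q=np.stack([P0[0]+c*X-s*Y,P0[1]+s*X+c*Y,np.full_like(X,.027)],-1).reshape(-1,3)
q=proj("top",Q).astype(np.float32).reshape(*X.shape,2); r=cv2.remap(g,q[...,0].copy(),q[...,1].copy(),cv2.INTER_CUBIC)
cv2.imwrite("pics/rect.png",np.clip(r,0,255))
for b in(-.08,0,.08):  # edge contrast fit
    G=np.array([(u,v) for u in np.linspace(-.052,.052,40) for v in(1,-1)])
    def f(p):
        t=p[2]; best=0
        def samp(a,w): 
            x=p[0]+a*np.cos(t)-w*np.sin(t); y=b+p[1]+a*np.sin(t)+w*np.cos(t)
            return cv2.remap(r,np.float32((x+.15)/.0005)[None],np.float32((y+.14)/.0005)[None],cv2.INTER_LINEAR)[0]
        a=np.linspace(-.05,.05,60); w=np.linspace(-.025,.025,40); e=.003
        return -sum((samp(a,np.full(60,k*(.029+e)))-samp(a,np.full(60,k*(.029-e)))).mean() for k in(1,-1))-(samp(np.full(40,-.056-e),w)-samp(np.full(40,-.056+e),w)).mean()
    from scipy.optimize import brute
    o=brute(f,(slice(-.066,-.045,.002),slice(-.014,.015,.002),slice(-.15,.151,.03)))
    print(b,np.round(o,4),f(o))
E
python3 chk.py
```

```text
t 32.23 pos [ 0.3684 -0.1741  0.1574] grasp [ 0.3701 -0.1925  0.1728] dock [-0.3209  0.1938] head 95.2 tilt 50.1 F [ 1.  -0.5  0.2] gap -0.0001 q [-0.94  0.61 -0.09  1.67  0.41  0.37]
-0.08 [-0.056  0.002  0.   ] -71.88177
0 [-0.057   0.002  -0.0308] -62.60081
0.08 [-0.057   0.0015  0.0006] -69.38006[ WARN:0@1.714] global loadsave.cpp:1063 imwrite_ Unsupported depth image for selected encoder is fallbacked to CV_8U.
```

All three sit at x ≈ −56 to −57 mm, within 2 mm sideways and under 0.03 rad, so they are well in tolerance. Now the switch, with closed fingers pointing down.

```bash
python3 - <<'E'
from h import *
OFF0=.024
go(*[(*W(.055,y),z+OFF0,H,0) for y,z in((.1,.2),(.085,.088),(-.0,.088),(-.014,.088))])
E
```

```text
-0.8305 -0.0777 0.0013 0.117 0.7284 0.0855
-0.8305 -0.0777 0.0013 0.1468 0.7312 -0.1385
-0.8305 -0.0777 0.0013 0.3161 0.747 -0.1385
-0.8305 -0.0777 0.0013 0.344 0.7497 -0.1385
```

Emit:
carry_out(
  rows="-0.17 -0.015 0 0 0.08 0.085 1;-0.34 -0.03 0 0.02 0.19 0.085 1;-0.51 -0.045 0 0.04 0.3 0.085 1;-0.68 -0.06 0 0.06 0.41 0.085 1;-0.83 -0.078 0 0.08 0.52 0.085 1;-0.83 -0.078 0 0.1 0.63 0.085 1;-0.83 -0.078 0 0.117 0.728 0.085 1;-0.83 -0.078 0 0.117 0.728 0.085 1",
)

```text
t: 33.28
position: [0.4293, 0.1951, 0.2001]
tool_rot: [-0.0, 0.672, 0.741, -0.0]
wrist_force: [2.0, -1.3, 0.6]
finger_gap: -0.0004
finger_force: 0.0
```

```bash
python3 - <<'E'
from h import *
st(); go(*[(*W(.055,y),z+.024,H,0) for y,z in((.09,.088),(.04,.088),(-.0,.088),(-.014,.088))])
E
```

```text
t 33.27 pos [0.4293 0.1951 0.2001] grasp [0.4293 0.1951 0.2241] dock [0.0595 0.0987] head 95.6 tilt 0.0 F [ 2.  -1.3  0.6] gap -0.0004 q [ 0.25  0.18 -0.24  1.15  0.    1.73]
0.0 -0.0003 -0.0037 0.0181 -0.0073 -0.2241
0.0 -0.0003 -0.0037 0.1177 0.002 -0.2241
0.0 -0.0003 -0.0037 0.1973 0.0095 -0.2241
0.0 -0.0003 -0.0037 0.2252 0.0121 -0.2241
```

Emit:
carry_out(
  rows="0 0 0 0.018 -0.007 -0.08 1;0 0 0 0.018 -0.007 -0.16 1;0 0 0 0.018 -0.007 -0.224 1;0 0 0 0.018 -0.007 -0.224 1;0 0 0 0.05 -0.004 -0.224 1;0 0 0 0.08 -0.001 -0.224 1;0 0 0 0.11 0.002 -0.224 1;0 0 0 0.14 0.004 -0.224 1",
)

```text
t: 34.28
position: [0.5009, 0.1939, 0.0881]
tool_rot: [-0.0, 0.673, 0.74, -0.0]
wrist_force: [-3.1, 1.0, 15.7]
finger_gap: -0.0002
finger_force: 7.3
```

Emit:
carry_out(
  rows="0 0 0 0.012 0.001 0 1;0 0 0 0.024 0.002 0 1;0 0 0 0.036 0.003 0 1;0 0 0 0.048 0.004 0 1;0 0 0 0.056 0.005 0 1",
)

```text
t: 34.9
position: [0.5276, 0.1961, 0.0872]
tool_rot: [-0.001, 0.673, 0.74, -0.001]
wrist_force: [-0.4, 0.1, 0.9]
finger_gap: 0.0002
finger_force: 0.5
```

```bash
python3 - <<'E'
from h import *
st(); go(*[(*W(.055,y),.112,H,0) for y in(-.01,-.014,-.02)])
E
```

```text
t 34.9 pos [0.5276 0.1961 0.0872] grasp [0.5277 0.1961 0.1112] dock [0.0513 0.0007] head 95.4 tilt 0.1 F [-0.4  0.1  0.9] gap 0.0002 q [ 0.21  0.41 -0.23  0.93  0.    1.69]
0.0002 -0.002 -0.0008 0.0206 0.0094 0.0016
0.0002 -0.002 -0.0008 0.0286 0.0101 0.0016
0.0002 -0.002 -0.0008 0.0405 0.0113 0.0016
```

Emit:
carry_out(
  rows="0 0 0 0.01 0.005 0 1;0 0 0 0.02 0.01 0 1;0 0 0 0.03 0.01 0 1;0 0 0 0.036 0.011 0 1;0 0 0 0.042 0.011 0 1",
)

```text
t: 35.52
position: [0.5378, 0.2006, 0.0865]
tool_rot: [-0.007, 0.672, 0.74, -0.008]
wrist_force: [-72.9, -9.3, 48.2]
finger_gap: -0.0002
finger_force: 38.1
```

```bash
python3 - <<'E'
from h import *
st(); im=viewer.camera("top");cv2.imwrite("pics/t11.png",im[:,:,::-1]); im=viewer.camera("scene");cv2.imwrite("pics/s11.png",im[:,:,::-1])
for n in("top","scene"): print(n,[(d["p"],np.round(d["box"])) for d in viewer.search_frame(n,"switch_tip")])
for nm,y in(("off",.0336),("on",-.0336)): print(nm,[proj(n,[*W(.055,y),.1114]).round() for n in("top","scene")])
E
```

```text
t 35.52 pos [0.5378 0.2006 0.0865] grasp [0.5383 0.2007 0.1105] dock [ 0.0548 -0.0103] head 95.5 tilt 1.2 F [-72.9  -9.3  48.2] gap -0.0002 q [ 0.21  0.44 -0.18  0.97  0.    1.69]
top []
scene []
off [array([[198., 261.]]), array([[214., 227.]])]
on [array([[195., 228.]]), array([[232., 213.]])]
```

The hard stop (73 N) came at the expected place. I'll back off and clear.

Emit:
carry_out(
  rows="0 0 0 -0.03 -0.003 0 1;0 0 0 -0.07 -0.006 0 1;0 0 0 -0.07 -0.006 0.1 1;0 0 0 -0.07 -0.006 0.22 1;0 0 0 -0.1 -0.1 0.25 1;0 0 0 -0.2 -0.2 0.25 1;0 0 0 -0.3 -0.32 0.25 1;0 0 0 -0.38 -0.42 0.25 1",
)

```text
t: 36.72
position: [0.3733, 0.0103, 0.2126]
tool_rot: [-0.0, 0.673, 0.74, -0.0]
wrist_force: [0.4, -1.7, -0.2]
finger_gap: 0.0003
finger_force: 0.0
```

Emit:
carry_out(
  rows="0 0 0 0 -0.1 0 1;0 0 0 0.05 -0.2 0 1;0 0 0 0.05 -0.3 0 1;0 0 0 0.05 -0.4 0 1;0 0 0 0.05 -0.4 0 1",
)

```text
t: 37.35
position: [0.3996, -0.1915, 0.2123]
tool_rot: [-0.0, 0.674, 0.738, -0.001]
wrist_force: [-1.0, -0.3, 0.6]
finger_gap: -0.0003
finger_force: 0.0
```

```bash
python3 chk.py 2>/dev/null; python3 - <<'E'
from h import *
viewer.camera("scene")
for n in("top","scene"): print(n,[(round(d["p"],2),np.round(d["box"])) for d in viewer.search_frame(n,"switch_tip")])
for l in("gear","lens_cap"): print(l,[(round(d["p"],2),np.round(d["box"])) for d in viewer.search_frame("top",l)][:1])
im=cv2.imread("pics/t10.png",0).astype(int)
for nm,y in(("off",.0336),("on",-.0336)):
    u=proj("top",[*W(.055,y),.1114])[0].round().astype(int); print(nm,u,im[u[1]-2:u[1]+3,u[0]-2:u[0]+3].mean())
E
```

```text
t 37.35 pos [ 0.3996 -0.1915  0.2123] grasp [ 0.3996 -0.1915  0.2363] dock [-0.3227  0.1643] head 95.2 tilt 0.1 F [-1.  -0.3  0.6] gap -0.0003 q [-0.63  0.13 -0.27  1.17 -0.    0.85]
-0.08 [-0.056  0.002  0.   ] -66.87439
0 [-0.0572  0.0021 -0.0297] -59.289196
0.08 [-0.057   0.0015  0.0007] -65.73041
top [(0.66, array([194., 236.,  16.,  24.]))]
scene [(0.71, array([262., 264., 132., 113.])), (0.55, array([233., 223.,  12.,  30.]))]
gear [(0.7, array([417., 193.,  26.,  23.]))]
lens_cap []
off [198 261] 142.04
on [195 228] 37.24
```

```bash
python3 - <<'E'
from h import *
im=cv2.imread("pics/t10.png",0).astype(np.float32)
def sc(a):
    P=np.array([*W(.055,-.07*np.sin(a-.5)),.05+.07*np.cos(a-.5)]); u=proj("top",P)[0]
    yy,xx=np.mgrid[200:280,170:230]; d=np.hypot(xx-u[0],yy-u[1]); return im[200:280,170:230][d<5.5].mean()-im[200:280,170:230][(d>7)&(d<9)].mean(),u
for a in np.arange(0,1.11,.1): print(round(a,2),sc(a))
print(im[216:242,189:201:2].astype(int))
E
```

```text
0.0 (np.float32(12.279594), array([197.49788278, 261.01688108]))
0.1 (np.float32(32.539413), array([197.00021012, 257.86782119]))
0.2 (np.float32(1.4820557), array([196.5570234 , 254.58410845]))
0.3 (np.float32(-15.442108), array([196.17383821, 251.20382942]))
0.4 (np.float32(-25.447952), array([195.85539415, 247.76669944]))
0.5 (np.float32(-5.6276627), array([195.6055645 , 244.31339608]))
0.6 (np.float32(13.02124), array([195.4272852 , 240.88486196]))
0.7 (np.float32(16.102226), array([195.32250544, 237.52159953]))
0.8 (np.float32(-12.620705), array([195.29216146, 234.26298061]))
0.9 (np.float32(-55.29806), array([195.33617411, 231.14659265]))
1.0 (np.float32(-87.901054), array([195.45346972, 228.20764174]))
1.1 (np.float32(-46.074745), array([195.64202247, 225.4784291 ]))
[[193 194 190 191 187 181]
 [193 195 191 188 186 180]
 [192 192 191 190 187 179]
 [192 193 191 189 187 176]
 [193 191 191 190 188 175]
 [190 194 188 184 182 173]
 [190 183 166 157 158 155]
 [171 150 107  91 105 114]
 [126  90  53  40  47  65]
 [ 85  43  30  31  28  38]
 [ 65  35  33  33  27  24]
 [ 62  30  46  37  29  29]
 [ 65  32  48  44  29  23]
 [ 73  41  49  40  30  31]
 [ 78  33  40  41  32  24]
 [ 84  35  29  31  28  24]
 [ 99  43  33  32  22  26]
 [110  73  41  27  31  40]
 [119 113  83  50  46  50]
 [124 140 123  87  76  69]
 [129 153 148 125  96  77]
 [129 154 156 141 105  89]
 [131 152 157 147 108  88]
 [131 149 158 149 113  91]
 [130 147 155 153 118  95]
 [126 148 149 136 108 104]]
```

The lever matches 1.0 rad best, and the arm is clear.

```bash
python3 -c "
from cell import order; print(order.job_done())"
```

```text
the job is handed in; nothing more can be done
None
```

The job is handed in, with no verdict returned. By my camera measurements all three meters are against the rail, about 2 mm off centre or less and square to within 0.03 rad, and the switch lever is fully on (about 1.0 rad). I knocked the far meter askew on the way and re-docked it. The gear is where it was, but the detector did not find the lens cap in my last picture, so its position is unconfirmed.

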